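Pack the second beacon bulb and latch the kit tray's keeper bar

ROBOT

A 6-joint arm with a two-finger parallel gripper is mounted at the origin on the work surface. World frame = base frame: x ahead of the robot, y to its left, z up, the work surface at z = 0. Lengths are in m, angles in rad, forces in N, time in s.
With the tool pointing down it reaches from about 0.325 to 0.75 m from the base axis. Payload 7.6 kg.
Tool frame: the origin (TCP) lies at the very end of the fingers, on their centre line; the grasp point (between the pads) lies r.grip_point_offset behind it (r.grip_point_offset is the distance from the TCP to the grasp point, in m); x points along the fingers, z is the direction in which the jaws open and shut, and the axes are right-handed (so a half turn about x gives the same grasp; the last joint's range is limited). The gripper opens to 85 mm and grips with 20 to 120 N. Pads are 22 mm wide; open, the fingers measure 114 mm over their backs; the gripper's body (76 mm by 85 mm) begins 54 mm behind the grasp point. The pads swing forward as they close: fully open they stand 13 mm farther back than shut.
Start: joints at [1.074, 0.052, 1.401, -0, 1.689, -0.07], TCP at [0.217, 0.478, 0.231] pointing down, gripper open.
Joint ranges: [-2.9, 2.9], [-0.91, 2.17], [0.12, 2.37], [-1.06, 4.2], [0.26, 2.73], [-2.93, 2.93]. Speed limits (rad/s): [2.57, 2.57, 3.01, 3.14, 3.14, 3.14].

INTERFACE

Orientations are given as a unit quaternion [x, y, z, w].
In Python, from rig import r gives the robot as it stands.
- The arm moves only by the tool apply_moves, never from a script. Its argument "targets" is text: rows parted by semicolons, each of 6 numbers parted by spaces: the shift along the tool's x, y, z in units of 25 mm (1.0 is 25 mm), then the turn, a rotation vector about the tool's x, y, z in units of 5 degrees (1.0 is 5 degrees). In form: dx dy dz ax ay az; .... A call has 1 to 8 rows; each row shifts and turns the commanded pose from where the row before left it, along the tool's axes as they then stand; what a row does not reach is not made up. A row lasts 1/8 s, in which the tool goes at most 62.5 mm and 10.7 degrees, less where a joint would pass 70% of its speed; a pose out of reach is approached as far as the arm can. A call is refused whole if a number of a shift passes 1 or a number of a turn 1, either way. A call with a gripper value outside its range is refused whole. "fingers" is the opening, from -1 (shut) to 1 (fully open), set as the call begins (left out, the last holds). The fingers move at their own pace and stop on an object; "force" is the grip in N (left out, the last holds). Time passes only in rows, so rows that do not move let the fingers close. It gives the time, the measured TCP pose, the force and the opening at its end, in the units of the state.
- r.state(): the state, without advancing time (a new reading comes with each control period).
- r.capture(name): name is "side" or "top"; returns a dict with "pixels" (420x560x3 uint8, red, green, blue), "intrinsics" (3x3 intrinsics, pixels), "pose" (4x4, takes a point from camera to world coordinates). Camera axes: x right, y down, z forward; pixel columns grow to the right and rows downward; lengths in m; the calibration is good to about 2 mm. A picture is of the moment at which its call begins. There is no depth.
- r.close_job(): hands the job in, once; it reports no verdict.
Trained networks look in a picture, given as the dict that the camera call returned (one of the last four; its "shot" number tells which), for a name from the list of things; names that differ only in an ending like _2 or _b are one class to them, and where a whole thing is asked for, a point or a joint stands for the part that bears it (a point fixed in the world has none). Each returns a list of dicts, best first, with "confidence" (0 to 1); they miss things now and then, are a little off and sometimes report something else, mostly with a low value. They report only what shows in the picture. A call takes as long as a camera call. They do not tell look-alikes from the thing itself.
- r.trace(picture, label): "mask" (420x560 bool, what is visible of it) and "bbox" ([left, top, right, bottom] in pixels, round what is visible of it).
The state is a dict: "time_s": time; "qpos": joint angles; "joint_velocities": joint speeds; "joint_efforts": joint torques, N m; "ee_pos": TCP position; "orientation": TCP orientation; "force": force on the tool from outside, world axes, zero at the start; "ft_torque": the same for the moment, N m; "grip_width": finger opening in m.
Only numpy, scipy, OpenCV 4.12 (cv2) and the standard library are available. Lean on these libraries where they do the work, as an engineer would, in place of code of your own. Each camera call takes 0.05 s, during which the arm holds its last target.

TASK

Make up the pair of bulbs: take the glass bulb standing in the cardboard insert and set it gently, metal base first, fully home in the empty pocket of the sloping kit tray, without dropping it or pressing it hard. Let go of it, then swing the tray's keeper bar shut over both bulbs until it snaps past its spring catch and stays against its stop. Leave the other bulb in its pocket and do not disturb the things standing about.

Things in the scene. Friction and masses are not known exactly. Their poses are not given: they have to be found in the camera images.
- bulb_center (a point): Loose fragile bulb: centre of its amber glass globe, 36 mm wide; grip it here. z: bulb axis, base to glass. Below the globe: glass neck 22 mm wide, steel collar 31 mm wide and 4 mm thick, steel base 22 mm wide and 16 mm long, ending 43 mm below this point. 27 to 63 g. Not to be pushed on the tray with over about 20 N, nor let fall more than 5 mm.
- insert: Fixed cardboard block 75 x 75 x 36 mm in which the loose bulb stands upright at the start, globe centre 27 mm above the block's top. Origin under its centre.
- pocket (a point): Centre of the EMPTY pocket's mouth, level with the tray's top face. Tray axes: z is the face's normal, 27 degrees from vertical, leaning to the low edge (on the robot's right, -y of the bench); x up the slope, to the robot's left; y across, roughly towards the robot. The pocket is a round dimple 27 mm wide, 17 mm deep, black pad at the bottom; home, the bulb's collar lies flush on the face.
- pocket_bulb (a point): Where the loose bulb's globe centre is once seated in the empty pocket: 27 mm out from the mouth along z. Tray axes as for pocket. The grey tray is fixed, 104 mm along the slope by 225 mm across; its two pockets lie side by side, 54 mm apart along y, and either may be the empty one.
- seated_center (a point): Centre of the globe of the other, identical bulb, already in the tray's other pocket. z along its axis, base to glass.
- keeper (a joint): Keeper bar angle, rad: 0 = shut on its stop, bar along the tray's +y over both pockets; grows as its free end swings up the slope (tray +x), to 1.75. Starts at 1.2 to 1.6; stays where left. Hinge axis = tray normal. A spring plunger resists from about 0.08 to 0.04 with about 5 N at the knob; below that it is snapped in and held.
- keeper_pivot (a point): On the keeper's hinge axis at the bar's mid-height, 55 mm out from the tray's face, near the tray's -y edge. Fixed, with the tray's axes (x up the slope, y across, z normal). The steel bar is 14 mm wide and 9 mm thick, and passes 5 mm above seated bulbs.
- keeper_knob (a point): Black round knob near the bar's free end, 14 mm wide, 34 mm tall, parallel to the tray's normal, 163 mm from the hinge axis. This point is 17.5 mm above the bar's top face, 16.5 mm below the knob's end, 77 mm out from the tray's face. Catch and stop reach at most 2.5 mm above the bar's top face, so fingertips 5 mm above the bar clear them.
- carton: Bystander: cardboard box 70 x 110 x 60 mm, loose; origin under its centre.
- filter: Bystander: yellow round can, 72 mm wide, 85 mm high, loose; origin under its centre.
- piston: Bystander: aluminium piston, 52 mm wide, 48 mm high, standing loose; origin under its centre.
There are look-alikes about, which are no part of the job. What is shaped like the part that bears bulb_center but red is not meant.

How it is judged:
By the outcome, as a careful person would: the job done as asked, in the order asked, and still so for the second after the job is handed in, with the robot touching nothing.
It also fails if it takes over 54 s, if anything falls off the work surface, if the arm or the gripper's body presses on something with over 40 N, if the wrist force passes 120 N, or if a joint passes its speed limit or range.

## Working session

There is one attempt and no reset: what is moved stays moved. The work goes in short steps, Python scripts to look and compute and a tool call to move; the robot and the scene stay as the last step left them, time stands still between calls to the robot, and variables do not carry over. Pictures are saved under pics/ and viewed, and the job is handed in when it is done.

Besides the shell and the picture viewer there is one more tool, called by a JSON object that holds its "name" and its "arguments", one argument or row to a line. apply_moves: Moves the arm, as the interface text tells. Its arguments: {"type":"object","properties":{"targets":{"type":"string"},"fingers":{"type":"number"},"force":{"type":"number"}},"required":["targets"]}

```bash
ls; mkdir -p pics
python3 - <<'E'
from rig import r
import cv2,json
print(r.state()); print(r.grip_point_offset)
for n in("side","top"):
    p=r.capture(n); print(n,p['shot'],p['intrinsics'],p['pose'])
    cv2.imwrite(f'pics/{n}0.png',p['pixels'][:,:,::-1])
    for l in ['bulb_center','insert','keeper','keeper_knob','seated_center','pocket','carton','filter','piston']:
        try:
            print(l,[(d['bbox'],round(d['confidence'],2)) for d in r.trace(p,l)])
        except Exception as e: print(l,e)
E
```

```text
pics
{'time_s': 0.0, 'qpos': array([ 1.07367258e+00,  5.28035389e-02,  1.40174229e+00, -6.27569212e-06,
        1.68863341e+00, -7.03187818e-02]), 'joint_velocities': array([ 0.00108746, -0.00038507, -0.00043894, -0.00045292,  0.00072397,
        0.00049011]), 'joint_efforts': array([ 2.13436242e-04, -3.81652880e+01, -3.60199428e+01, -1.06290322e-04,
        6.03375796e-03, -2.33007546e-05]), 'ee_pos': array([0.21716985, 0.47762987, 0.23048096]), 'orientation': array([-0.38303613,  0.59504191,  0.38249275,  0.59406039]), 'force': array([-0.09236201, -0.8595759 ,  0.92524613]), 'ft_torque': array([ 0.03207421,  0.00207074, -0.00257566]), 'grip_width': 0.08529094143097704}
0.0187
side 1 [[452.0141832    0.         278.78776395]
 [  0.         452.0141832  212.64862512]
 [  0.           0.           1.        ]] [[ 0.9639032  -0.16841575  0.20622017  0.32545447]
 [-0.26599043 -0.57472236  0.77391427 -0.79501373]
 [-0.01182001 -0.80083103 -0.5987737   0.70575694]
 [ 0.          0.          0.          1.        ]]
bulb_center [([283.1, 295.6, 303.1, 325.4], 0.7), ([232.4, 327.9, 256.7, 3
[... 793 characters left out ...]
0e+00  0.00000000e+00  1.00000000e+00]]
bulb_center [([365.7, 227.6, 378.2, 241.0], 0.65), ([400.1, 236.9, 409.8, 254.5], 0.52), ([201.9, 154.9, 273.3, 172.4], 0.48), ([374.8, 262.9, 391.0, 277.8], 0.43)]
insert [([356.6, 218.8, 384.6, 248.0], 0.85)]
keeper [([199.1, 152.8, 272.3, 173.2], 0.88)]
keeper_knob [([200.3, 153.9, 277.1, 172.8], 0.72), ([356.7, 218.7, 382.7, 247.4], 0.39)]
seated_center [([253.4, 207.1, 266.7, 218.8], 0.47), ([140.8, 233.6, 187.3, 267.5], 0.34)]
pocket []
carton [([141.1, 236.3, 187.9, 266.7], 0.72), ([201.5, 153.0, 278.2, 253.7], 0.44)]
filter [([356.0, 157.6, 388.0, 185.7], 0.64)]
piston [([398.9, 171.3, 421.4, 193.0], 0.91), ([353.6, 157.2, 388.7, 188.7], 0.39)]
```

Run:
```python
import cv2
a=cv2.imread('pics/side0.png');b=cv2.imread('pics/top0.png')
cv2.imwrite('pics/s1.png',cv2.resize(a[90:390,180:440],None,fx=2,fy=2,interpolation=cv2.INTER_CUBIC)[:600])
cv2.imwrite('pics/t1.png',cv2.resize(b[130:300,130:440],None,fx=2.5,fy=2.5,interpolation=cv2.INTER_CUBIC))
```

```text
(no output)
```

View pics/s1.png

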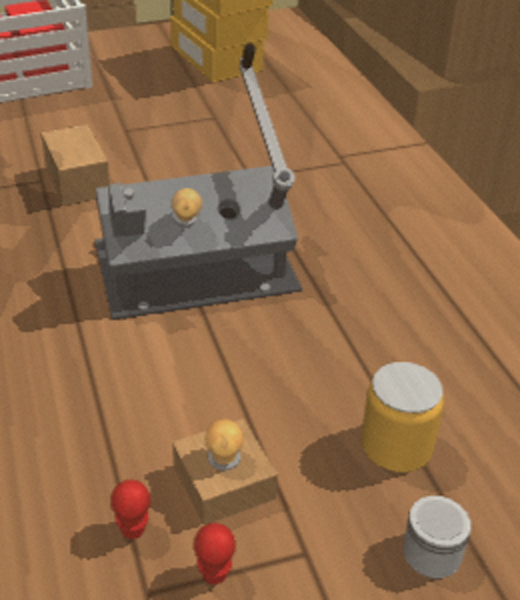

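View pics/t1.png

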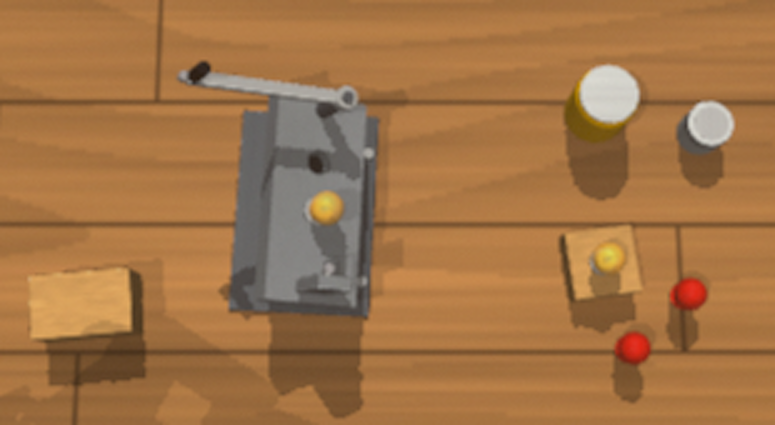

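View pics/side0.png

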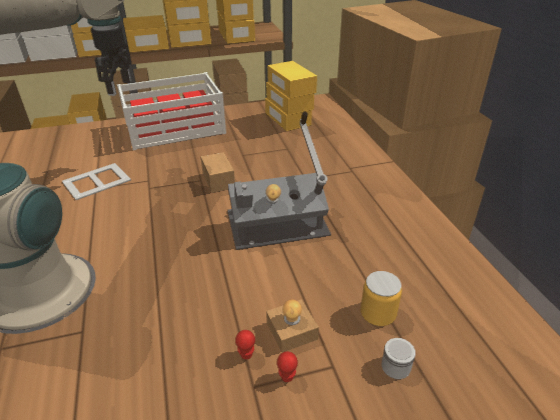

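```bash
cat > h.py <<'E'
import numpy as np,cv2
def proj(p,X):
    T=np.linalg.inv(p['pose']);X=np.atleast_2d(X);c=X@T[:3,:3].T+T[:3,3];q=c@p['intrinsics'].T
    return q[:,:2]/q[:,2:]
def ray(p,uv):
    d=np.linalg.solve(p['intrinsics'],[uv[0],uv[1],1.]);return p['pose'][:3,3],p['pose'][:3,:3]@d
def tri(ps,uvs):
    A=np.zeros((3,3));b=np.zeros(3)
    R=[ray(p,u) for p,u in zip(ps,uvs)]
    for o,d in R:
        d=d/np.linalg.norm(d);M=np.eye(3)-np.outer(d,d);A+=M;b+=M@o
    X=np.linalg.solve(A,b)
    return X,[np.linalg.norm(np.cross(X-o,d/np.linalg.norm(d))) for o,d in R]
E
python3 - <<'E'
from rig import r
import cv2,pickle,numpy as np
from h import *
P={n:r.capture(n) for n in("side","top")}
pickle.dump(P,open('p0.pkl','wb'))
B={}
for n,p in P.items():
    hsv=cv2.cvtColor(p['pixels'],cv2.COLOR_RGB2HSV)
    m=((hsv[...,0]>12)&(hsv[...,0]<28)&(hsv[...,1]>150)&(hsv[...,2]>140)).astype(np.uint8)
    k,l,s,c=cv2.connectedComponentsWithStats(m)
    for i in range(1,k):
        if 40<s[i,4]<800: print(n,c[i],s[i])
    for (u,v) in ({'side':[(273,192),(292,309)],'top':[(260,213),(373,232)]}[n]):
        print(n,u,v,hsv[v,u],hsv[v,u+4],hsv[v+4,u])
I=P['top']['pixels'];S=P['side']['pixels']
cv2.imwrite('pics/t2.png',cv2.resize(I[145:265,195:295,::-1],None,fx=5,fy=5,interpolation=cv2.INTER_CUBIC))
cv2.imwrite('pics/s2.png',cv2.resize(S[105:225,220:340,::-1],None,fx=5,fy=5,interpolation=cv2.INTER_CUBIC))
cv2.imwrite('pics/s3.png',cv2.resize(S[290:370,255:335,::-1],None,fx=6,fy=6,interpolation=cv2.INTER_CUBIC))
cv2.imwrite('pics/t3.png',cv2.resize(I[210:260,345:400,::-1],None,fx=8,fy=8,interpolation=cv2.INTER_CUBIC))
E
```

```text
side [189.64418605   9.08837209] [165   0  44  23 430]
side [236.42585551   9.68441065] [223   0  31  20 263]
side [238.69565217  30.89297659] [225  20  30  23 299]
side [193.59173127  32.01033592] [169  23  42  23 387]
side [80.90196078 28.74509804] [73 24 17  8 51]
side [150.62210797  37.04113111] [126  27  42  24 389]
side [83.50561798 44.31460674] [ 74  33  27  23 178]
side [281.75268817 112.66666667] [265  98  28  30  93]
side [ 79.55900621 115.83850932] [ 68 111  32  13 161]
side [383.98195876 307.86340206] [365 285  37  41 776]
side 273 192 [ 16 133 188] [ 17 136 197] [ 18 147 175]
side 292 309 [ 18 133 201] [ 18 144 221] [ 16 135 181]
top [ 28.05448155 157.41476274] [  0 143  80  27 569]
top [552.5        164.96428571] [543 158  17  12 140]
top [260.39047619 213.01904762] [254 207  13  12 105]
top [  9.23255814 221.51162791] [  0 221  25   3  43]
top [373.68211921 232.59602649] [367 226  14  15 151]
top [119.87083333 367.7375    ] [105 355  31  25 480]
top [ 93.3804878 391.6902439] [ 79 381  29  28 410]
top [127.81908549 392.55069583] [113 381  31  26 503]
top [324.04618117 396.58614565] [306 381  27  39 563]
top [531.14942529 384.81609195] [501 381  59  10 174]
top [ 13.45098039 399.94117647] [  0 389  32  27 561]
top [528.89265537 395.84745763] [499 390  61  13 177]
top 260 213 [ 24 148 203] [ 19 163 204] [ 19 180 196]
top 373 232 [ 25 160 213] [ 21 179 218] [ 21 185 218]
```

View pics/t2.png

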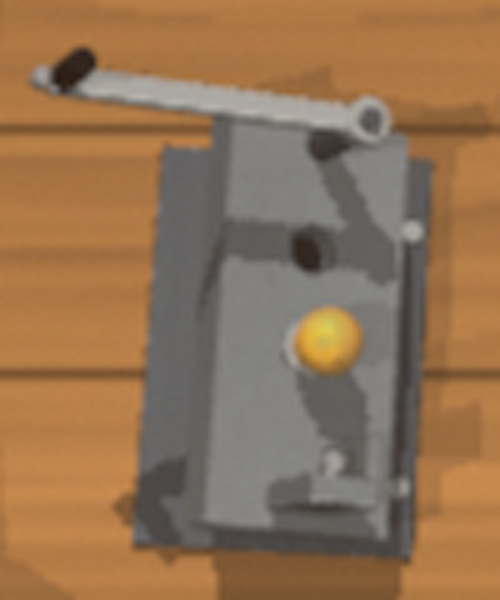

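View pics/s2.png

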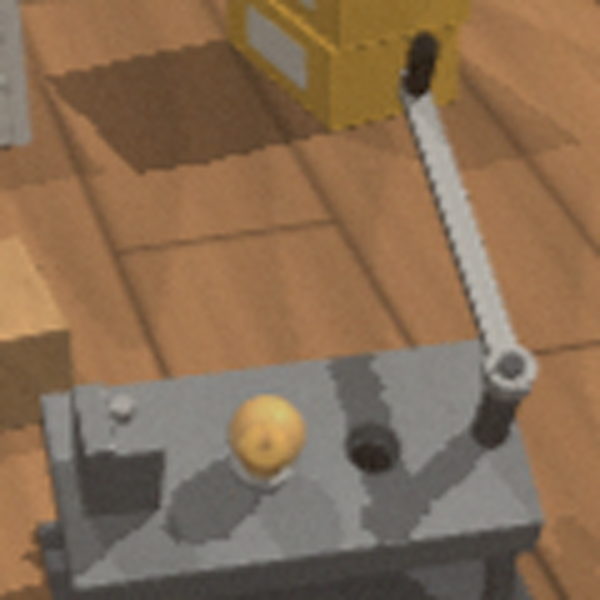

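View pics/s3.png

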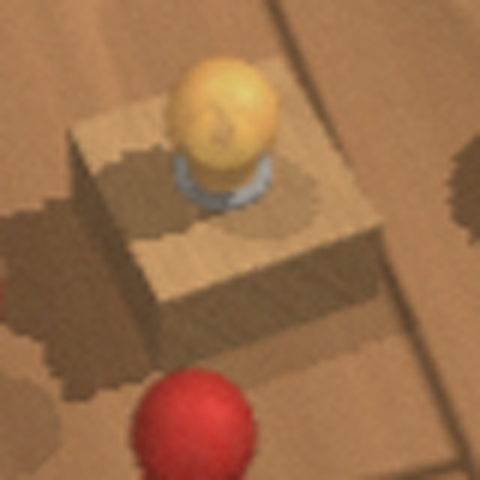

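View pics/t3.png

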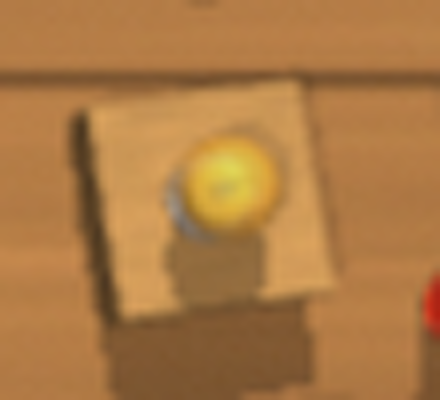

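Run:
```python
import pickle
from h import *
P=pickle.load(open('p0.pkl','rb'));ps=[P['side'],P['top']]
f=lambda o,s,a:(o[0]+(a[0]+.5)/s-.5,o[1]+(a[1]+.5)/s-.5)
S=lambda a:f((220,105),5,a);T=lambda a:f((195,145),5,a)
pts=dict(loose=(f((255,290),6,(222,112)),f((345,210),8,(231,185))),
seated=(S((267,434)),T((328,341))),pocket=(S((373,447)),T((313,249))),hinge=(S((511,366)),T((371,118))),
knobtop=(S((428,42)),T((88,58))),knobbase=(S((412,90)),T((62,82))),
lowR=(S((540,520)),T((408,135))),lowL=(S((75,585)),T((387,538))),upL=(S((44,398)),T((205,522))))
for k,v in pts.items():
    X,e=tri(ps,v);print(k,X.round(4),np.round(e,4))
```

```text
loose [ 0.4918 -0.2552  0.0624] [0.0006 0.0006]
seated [0.5378 0.0517 0.1152] [0.0001 0.0001]
pocket [0.5927 0.0615 0.0908] [0. 0.]
hinge [0.6491 0.0291 0.1465] [0.0005 0.0005]
knobtop [0.6482 0.1587 0.25  ] [0.0002 0.0002]
knobbase [0.6467 0.1766 0.2172] [0.0001 0.0001]
lowR [0.6615 0.0107 0.0692] [0.0012 0.0012]
lowL [0.4382 0.0213 0.0707] [0.0002 0.0002]
upL [0.4435 0.1144 0.1133] [0.0004 0.0004]
```

```bash
cat >> h.py <<'E'
from scipy.spatial.transform import Rotation as Ro, Slerp
GP=0.0187
th=np.radians(27)
Y=np.array([-0.9989,0.0465,0]);Y/=np.linalg.norm(Y)
XH=np.array([-Y[1]*-1*1.0,-Y[0],0.]) ; XH=np.array([Y[1],-Y[0],0])
Xt=np.cos(th)*XH+np.sin(th)*np.array([0,0,1]);Zt=np.cross(Xt,Y)
seated=np.array([0.5378,0.0517,0.1152]);POCK=np.array([.5925,.0614,.0910]);PB=POCK+.027*Zt
LOOSE=np.array([0.4918,-0.2552,0.0627])
def Rtool(app,jaw):
    app=app/np.linalg.norm(app);jaw=jaw-app*(jaw@app);jaw/=np.linalg.norm(jaw)
    return np.column_stack([app,np.cross(jaw,app),jaw])
def plan(p,R,n=None,s=None):
    """print tool-frame rows from the present pose to p,R"""
    from rig import r
    s=s or r.state();p0=np.array(s['ee_pos']);R0=Ro.from_quat(s['orientation']).as_matrix()
    rv=Ro.from_matrix(R0.T@R).as_rotvec()
    if n is None: n=int(np.ceil(max(np.abs(R0.T@(p-p0)).max()/.0235,np.linalg.norm(p-p0)/.045,np.linalg.norm(np.degrees(rv))/4.8,1)))
    print('t',round(s['time_s'],2),'n',n,'dp',(p-p0).round(4),'rot deg',np.degrees(rv).round(2))
    C=np.eye(4);C[:3,:3]=R0;C[:3,3]=p0;out=[]
    for i in range(1,n+1):
        G=np.eye(4);G[:3,3]=p0+(p-p0)*i/n;G[:3,:3]=R0@Ro.from_rotvec(rv*i/n).as_matrix()
        D=np.linalg.inv(C)@G
        row=np.concatenate([D[:3,3]/.025,np.degrees(Ro.from_matrix(D[:3,:3]).as_rotvec())/5]).round(2)+0.
        E=np.eye(4);E[:3,3]=row[:3]*.025;E[:3,:3]=Ro.from_rotvec(np.radians(row[3:]*5)).as_matrix();C=C@E
        out.append(' '.join('%g'%v for v in row))
    for i in range(0,n,8): print('; '.join(out[i:i+8]))
E
python3 - <<'E'
from h import *
from rig import r
s=r.state();R=Ro.from_quat(s['orientation']).as_matrix();print(R.round(3));print(Xt,Y,Zt,PB)
for j in (XH,-XH):
    plan(LOOSE+[0,0,GP*-1+.09],Rtool(np.array([0,0,-1.]),j))
E
```

```text
[[ 0.    -0.91   0.414]
 [ 0.     0.414  0.91 ]
 [-1.     0.     0.   ]]
[0.04143256 0.89004268 0.4539905 ] [-0.99891825  0.04650085  0.        ] [-0.02111094 -0.4534994   0.89100652] [0.59193    0.04915552 0.11505718]
t 1.1 n 24 dp [ 0.2745 -0.7331 -0.0973] rot deg [-21.79   0.     0.  ]
0.16 -0.92 -0.92 -0.18 0 0; 0.16 -0.91 -0.94 -0.18 0 0; 0.17 -0.89 -0.95 -0.18 0 0; 0.16 -0.88 -0.97 -0.19 0 0; 0.16 -0.86 -0.98 -0.18 0 0; 0.16 -0.85 -0.99 -0.18 0 0; 0.16 -0.83 -1.01 -0.18 0 0; 0.17 -0.81 -1.02 -0.18 0 0
0.16 -0.8 -1.03 -0.18 0 0; 0.16 -0.78 -1.04 -0.19 0 0; 0.16 -0.77 -1.06 -0.18 0 0; 0.17 -0.75 -1.07 -0.18 0 0; 0.16 -0.73 -1.08 -0.18 0 0; 0.16 -0.71 -1.09 -0.18 0 0; 0.16 -0.7 -1.1 -0.18 0 0; 0.16 -0.68 -1.12 -0.19 0 0
0.17 -0.66 -1.12 -0.18 0 0; 0.16 -0.64 -1.14 -0.18 0 0; 0.16 -0.63 -1.14 -0.18 0 0; 0.16 -0.6 -1.16 -0.18 0 0; 0.16 -0.59 -1.16 -0.18 0 0; 0.17 -0.57 -1.18 -0.18 0 0; 0.16 -0.56 -1.18 -0.19 0 0; 0.16 -0.53 -1.19 -0.18 0 0
t 1.1 n 33 dp [ 0.2745 -0.7331 -0.0973] rot deg [ 1.5821e+02  0.0000e+00 -1.0000e-02]
0.12 -0.67 -0.67 0.96 0 0; 0.12 -0.73 -0.61 0.96 0 0; 0.11 -0.77 -0.55 0.96 0 0; 0.12 -0.82 -0.49 0.96 0 0; 0.12 -0.85 -0.41 0.95 0 0; 0.12 -0.89 -0.34 0.96 0 0; 0.12 -0.91 -0.27 0.96 0 0; 0.11 -0.93 -0.19 0.96 0 0
0.12 -0.94 -0.11 0.96 0 0; 0.12 -0.95 -0.03 0.96 0 0; 0.12 -0.94 0.05 0.96 0 0; 0.11 -0.94 0.13 0.96 0 0; 0.12 -0.93 0.2 0.96 0 0; 0.12 -0.91 0.29 0.95 0 0; 0.12 -0.88 0.35 0.96 0 0; 0.12 -0.84 0.43 0.96 0 0
0.11 -0.81 0.5 0.96 0 0; 0.12 -0.76 0.56 0.96 0 0; 0.12 -0.72 0.63 0.96 0 0; 0.12 -0.65 0.68 0.96 0 0; 0.12 -0.6 0.74 0.96 0 0; 0.11 -0.54 0.78 0.95 0 0; 0.12 -0.47 0.83 0.96 0 0; 0.12 -0.39 0.86 0.96 0 0
0.12 -0.33 0.89 0.96 0 0; 0.12 -0.25 0.92 0.96 0 0; 0.11 -0.17 0.93 0.96 0 0; 0.12 -0.09 0.94 0.96 0 0; 0.12 -0.01 0.95 0.96 0 0; 0.12 0.07 0.95 0.96 0 0; 0.12 0.14 0.94 0.95 0 0; 0.11 0.22 0.92 0.96 0 0
0.12 0.3 0.9 0.96 0 0
```

Run:
```python
from h import *
plan(np.array([LOOSE[0],LOOSE[1],.2]),Rtool(np.array([0,0,-1.]),XH),n=32)
```

```text
t 1.1 n 32 dp [ 0.2745 -0.7331 -0.0313] rot deg [-21.79   0.     0.  ]
0.04 -0.69 -0.69 -0.14 0 0; 0.04 -0.68 -0.7 -0.13 0 0; 0.04 -0.68 -0.71 -0.14 0 0; 0.04 -0.67 -0.72 -0.13 0 0; 0.04 -0.65 -0.72 -0.14 0 0; 0.03 -0.65 -0.73 -0.14 0 0; 0.04 -0.64 -0.74 -0.13 0 0; 0.04 -0.64 -0.75 -0.14 0 0
0.04 -0.62 -0.76 -0.14 0 0; 0.04 -0.61 -0.76 -0.13 0 0; 0.04 -0.61 -0.77 -0.14 0 0; 0.04 -0.59 -0.77 -0.13 0 0; 0.04 -0.59 -0.79 -0.14 0 0; 0.04 -0.58 -0.79 -0.14 0 0; 0.04 -0.56 -0.79 -0.13 0 0; 0.04 -0.56 -0.81 -0.14 0 0
0.03 -0.55 -0.81 -0.14 0 0; 0.04 -0.54 -0.82 -0.13 0 0; 0.04 -0.53 -0.82 -0.14 0 0; 0.04 -0.52 -0.83 -0.13 0 0; 0.04 -0.51 -0.83 -0.14 0 0; 0.04 -0.5 -0.85 -0.14 0 0; 0.04 -0.49 -0.84 -0.13 0 0; 0.04 -0.47 -0.86 -0.14 0 0
0.04 -0.47 -0.85 -0.13 0 0; 0.04 -0.46 -0.87 -0.14 0 0; 0.04 -0.45 -0.87 -0.14 0 0; 0.03 -0.44 -0.87 -0.13 0 0; 0.04 -0.43 -0.88 -0.14 0 0; 0.04 -0.41 -0.89 -0.14 0 0; 0.04 -0.41 -0.89 -0.13 0 0; 0.04 -0.4 -0.89 -0.14 0 0
```

{"name": "apply_moves", "arguments": {
  "targets": "0 -0.7 -0.7 -0.15 0 0; 0 -0.7 -0.7 -0.15 0 0; 0 -0.7 -0.7 -0.15 0 0; 0 -0.65 -0.7 -0.15 0 0; 0 -0.65 -0.7 -0.15 0 0; 0 -0.65 -0.75 -0.15 0 0; 0 -0.65 -0.75 -0.15 0 0; 0 -0.65 -0.75 -0.15 0 0",
  "fingers": 1,
  "force": 20
}}

```text
time_s: 2.1
ee_pos: [0.2883, 0.2939, 0.2314]
orientation: [-0.413, 0.573, 0.414, 0.574]
force: [-0.0, 0.1, 0.5]
grip_width: 0.0854
```

{"name": "apply_moves", "arguments": {
  "targets": "0 -0.6 -0.75 -0.15 0 0; 0 -0.6 -0.75 -0.15 0 0; 0 -0.6 -0.75 -0.15 0 0; 0 -0.6 -0.8 -0.15 0 0; 0 -0.6 -0.8 -0.15 0 0; 0 -0.6 -0.8 -0.15 0 0; 0 -0.55 -0.8 -0.15 0 0; 0 -0.55 -0.8 -0.15 0 0"
}}

```text
time_s: 3.1
ee_pos: [0.3588, 0.1115, 0.2314]
orientation: [-0.443, 0.551, 0.443, 0.551]
force: [-0.0, -0.6, 0.0]
grip_width: 0.0854
```

{"name": "apply_moves", "arguments": {
  "targets": "0 -0.55 -0.8 -0.15 0 0; 0 -0.55 -0.8 -0.15 0 0; 0 -0.5 -0.8 -0.15 0 0; 0 -0.5 -0.85 -0.15 0 0; 0 -0.5 -0.85 -0.15 0 0; 0 -0.5 -0.85 -0.15 0 0; 0 -0.5 -0.85 -0.15 0 0; 0 -0.5 -0.85 -0.15 0 0"
}}

```text
time_s: 4.1
ee_pos: [0.4315, -0.0699, 0.2314]
orientation: [-0.471, 0.527, 0.471, 0.527]
force: [-0.1, -0.1, 1.1]
grip_width: 0.0855
```

Run:
```python
from h import *
from rig import r
print(r.state()['qpos'])
plan(np.array([LOOSE[0],LOOSE[1],.15]),Rtool(np.array([0,0,-1.]),XH))
```

```text
[-2.45176827e-01 -2.00836349e-01  1.64052153e+00  8.52522421e-05
  1.70161031e+00 -1.70365354e+00]
t 4.1 n 8 dp [ 0.0603 -0.1853 -0.0814] rot deg [-3.77  0.    0.02]
0.41 -0.4 -0.89 -0.09 0 0; 0.4 -0.4 -0.89 -0.1 0 0; 0.41 -0.39 -0.89 -0.09 0 0; 0.41 -0.38 -0.9 -0.1 0 0; 0.41 -0.37 -0.9 -0.09 0 0; 0.4 -0.37 -0.9 -0.1 0 0; 0.41 -0.36 -0.91 -0.09 0 0; 0.41 -0.35 -0.9 -0.09 0 0
```

{"name": "apply_moves", "arguments": {
  "targets": "0.4 -0.4 -0.9 -0.1 0 0; 0.4 -0.4 -0.9 -0.1 0 0; 0.4 -0.4 -0.9 -0.1 0 0; 0.4 -0.4 -0.9 -0.1 0 0; 0.4 -0.4 -0.9 -0.1 0 0; 0.4 -0.35 -0.9 -0.1 0 0; 0.4 -0.35 -0.9 -0.1 0 0; 0.4 -0.35 -0.9 -0.1 0 0"
}}

```text
time_s: 5.1
ee_pos: [0.4927, -0.2555, 0.1509]
orientation: [-0.489, 0.51, 0.489, 0.511]
force: [-0.7, 0.8, -0.1]
grip_width: 0.0855
```

Run:
```python
from h import *
from rig import r
for n in("side","top"):
    p=r.capture(n); cv2.imwrite(f'pics/{n}1.png',cv2.resize(p['pixels'][190:400,200:430,::-1] if n=='side' else p['pixels'][150:300,300:460,::-1],None,fx=3 if n=='side' else 4,fy=3 if n=='side' else 4)[:600,:800])
plan(np.array([LOOSE[0],LOOSE[1],LOOSE[2]-GP]),Rtool(np.array([0,0,-1.]),XH))
```

```text
t 5.2 n 5 dp [-0.0002  0.0009 -0.1057] rot deg [ 0.11  0.05 -0.12]
0.85 0 0.01 0 0 0; 0.84 0 0 0.01 0 -0.01; 0.85 0 0.01 0 0.01 0; 0.84 0 0.01 0.01 0 -0.01; 0.85 0.01 0 0 0 0
```

View pics/side1.png

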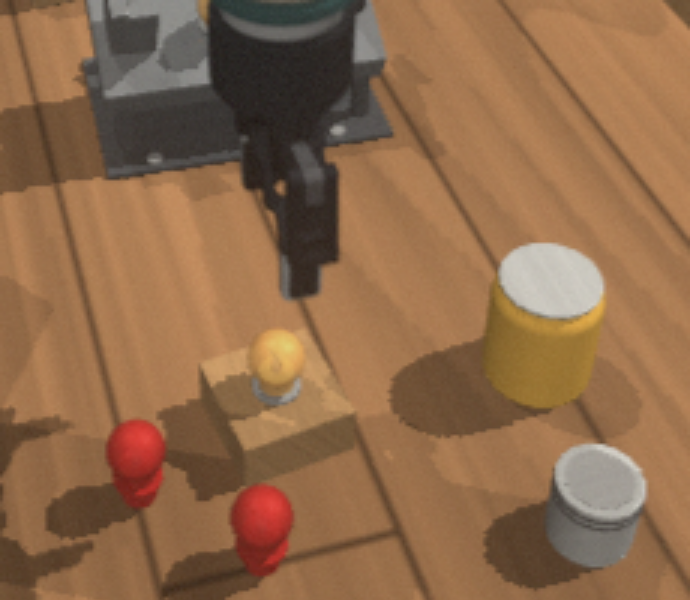

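View pics/top1.png

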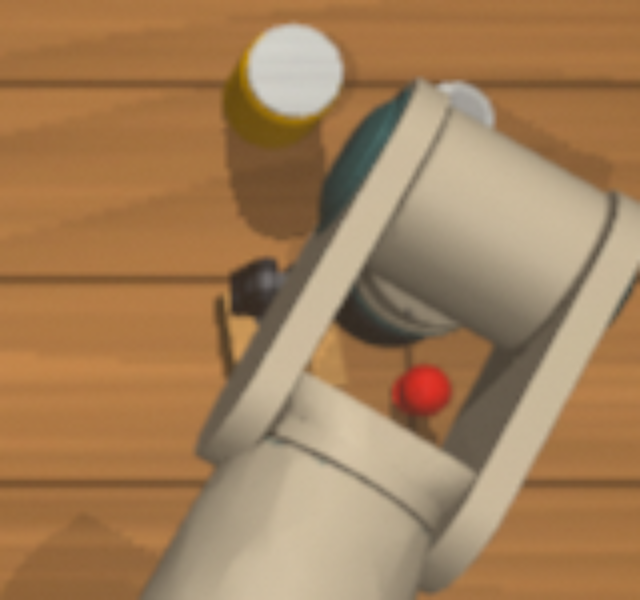

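The fingers straddle the amber bulb (side crop ~277,360), well clear of the red ones and the can. Going down.

{"name": "apply_moves", "arguments": {
  "targets": "0.8 0 0 0 0 0; 0.8 0 0 0 0 0; 0.8 0 0 0 0 0; 0.8 0 0.05 0 0 0; 0.6 0 0 0 0 0; 0.2 0 0 0 0 0; 0 0 0 0 0 0"
}}

```text
time_s: 6.08
ee_pos: [0.4926, -0.2535, 0.0515]
orientation: [-0.489, 0.511, 0.489, 0.511]
force: [-0.4, 0.4, 0.4]
grip_width: 0.0853
```

Run:
```python
from h import *
from rig import r
p=r.capture("side"); cv2.imwrite('pics/side2.png',cv2.resize(p['pixels'][250:370,230:370,::-1],None,fx=5,fy=5))
plan(np.array([LOOSE[0],LOOSE[1],LOOSE[2]-GP]),Rtool(np.array([0,0,-1.]),XH));print(r.state()['force'])
```

```text
t 6.12 n 1 dp [-0.0011 -0.0015 -0.008 ] rot deg [ 0.21 -0.02  0.05]
0.32 0.04 -0.06 0.04 0 0.01
[ 0.02132921  0.25562527 -0.16723893]
```

View pics/side2.png

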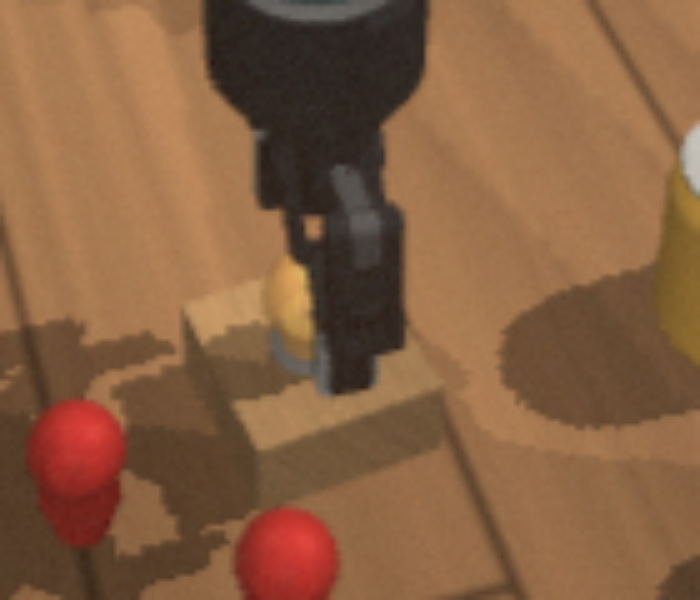

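{"name": "apply_moves", "arguments": {
  "targets": "0.2 0.04 -0.06 0.04 0 0; 0.18 0 0 0 0 0; 0 0 0 0 0 0; 0 0 0 0 0 0"
}}

```text
time_s: 6.62
ee_pos: [0.4915, -0.255, 0.0418]
orientation: [-0.488, 0.511, 0.488, 0.511]
force: [-0.3, 0.2, -0.5]
grip_width: 0.0852
```

{"name": "apply_moves", "arguments": {
  "targets": "0 0 0 0 0 0; 0 0 0 0 0 0; 0 0 0 0 0 0; 0 0 0 0 0 0; 0 0 0 0 0 0; 0 0 0 0 0 0; 0 0 0 0 0 0",
  "fingers": -1,
  "force": 20
}}

```text
time_s: 7.5
ee_pos: [0.4915, -0.255, 0.042]
orientation: [-0.488, 0.511, 0.488, 0.512]
force: [-1.7, 1.2, 3.0]
grip_width: 0.0354
```

{"name": "apply_moves", "arguments": {
  "targets": "-0.2 0 0 0 0 0; -0.4 0 0 0 0 0; -0.6 0 0 0 0 0; -0.8 0 0 0 0 0; -0.8 0 0 0 0 0; -0.8 0 0 0 0 0; -0.8 0 0 0 0 0; -0.6 0 0 0 0 0"
}}

```text
time_s: 8.5
ee_pos: [0.4917, -0.2552, 0.1688]
orientation: [-0.489, 0.511, 0.488, 0.512]
force: [0.2, 0.2, -1.2]
grip_width: 0.0349
```

Run:
```python
from h import *
from rig import r
p=r.capture("side"); cv2.imwrite('pics/side3.png',cv2.resize(p['pixels'][190:370,230:370,::-1],None,fx=3.3,fy=3.3))
s=r.state();print(s['force'],s['grip_width'])
# hover pose: tilt, 60mm out from seated along Zt
R=Rtool(-Zt,Xt); off=.021
print('final tcp',PB-off*Zt)
plan(PB+(0.10-off)*Zt,R,n=16)
```

```text
[0.67225942 0.22916942 1.22991173] 0.0343861053045984
final tcp [0.59237333 0.058679   0.09634604]
t 8.55 n 16 dp [0.098  0.2688 0.0147] rot deg [  0.07 -27.12   0.23]
-0.04 -0.21 0.68 0 -0.34 0; -0.01 -0.22 0.69 0 -0.34 0.01; 0 -0.21 0.68 0 -0.34 0; 0.02 -0.21 0.68 0 -0.34 0; 0.04 -0.22 0.69 0 -0.34 0; 0.07 -0.21 0.68 0.01 -0.33 0.01; 0.08 -0.21 0.67 0 -0.34 0; 0.1 -0.22 0.68 0 -0.34 0
0.13 -0.21 0.67 0 -0.34 0.01; 0.14 -0.21 0.67 0 -0.34 0; 0.16 -0.22 0.67 0 -0.34 0; 0.19 -0.21 0.65 0 -0.34 0; 0.2 -0.21 0.66 0 -0.34 0.01; 0.22 -0.22 0.65 0 -0.34 0; 0.24 -0.21 0.64 0 -0.34 0; 0.26 -0.21 0.63 0 -0.33 0.01
```

View pics/side3.png

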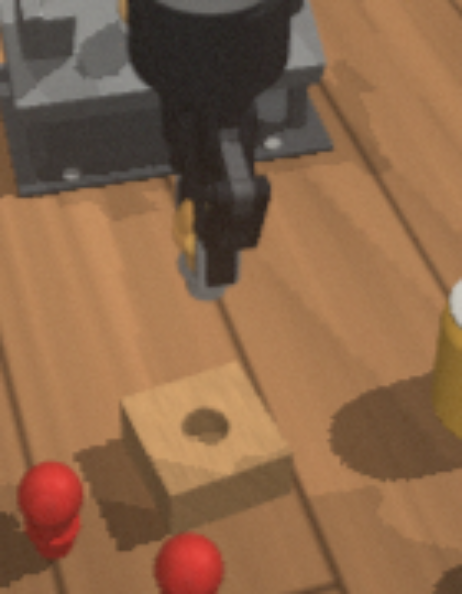

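{"name": "apply_moves", "arguments": {
  "targets": "0 -0.2 0.7 0 -0.35 0; 0 -0.2 0.7 0 -0.35 0; 0 -0.2 0.7 0 -0.35 0; 0 -0.2 0.7 0 -0.35 0; 0.05 -0.2 0.7 0 -0.35 0; 0.05 -0.2 0.7 0 -0.35 0; 0.1 -0.2 0.7 0 -0.35 0; 0.1 -0.2 0.7 0 -0.35 0"
}}

```text
time_s: 9.55
ee_pos: [0.5382, -0.1156, 0.1744]
orientation: [-0.425, 0.445, 0.545, 0.57]
force: [0.4, 0.2, -0.1]
grip_width: 0.0345
```

Run:
```python
from h import *
from rig import r
s=r.state();print(s['force'],s['grip_width'],s['qpos'])
R=Rtool(-Zt,Xt); off=.021
plan(PB+(0.10-off)*Zt,R)
```

```text
[ 0.41099909  0.16491531 -0.10266376] 0.03452521550226523 [-0.39639801  0.19519709  1.37584107  0.23204686  1.65442994 -1.91109876]
t 9.55 n 6 dp [0.052  0.129  0.0111] rot deg [ 1.000e-02 -1.288e+01 -1.000e-02]
0.14 -0.31 0.87 0 -0.43 0; 0.18 -0.3 0.86 0 -0.43 0; 0.2 -0.31 0.85 0 -0.43 0; 0.24 -0.31 0.85 0 -0.43 0; 0.27 -0.3 0.83 0 -0.43 0; 0.3 -0.31 0.83 0 -0.43 0
```

{"name": "apply_moves", "arguments": {
  "targets": "0.15 -0.3 0.85 0 -0.43 0; 0.2 -0.3 0.85 0 -0.43 0; 0.2 -0.3 0.85 0 -0.43 0; 0.25 -0.3 0.85 0 -0.43 0; 0.25 -0.3 0.85 0 -0.43 0; 0.3 -0.3 0.85 0 -0.43 0; 0 0 0 0 0 0; 0 0 0 0 0 0"
}}

```text
time_s: 10.55
ee_pos: [0.5888, 0.0123, 0.1848]
orientation: [-0.361, 0.379, 0.588, 0.616]
force: [0.1, 0.2, -1.1]
grip_width: 0.0346
```

Run:
```python
from h import *
from rig import r
import pickle
P={}
for n in("side","top"):
    p=P[n]=r.capture(n)
    s=r.state();R=Ro.from_quat(s['orientation']).as_matrix();pr=np.array(s['ee_pos'])-R[:,0]*.021
    u=proj(p,pr)[0];print(n,u,[(d['bbox'],d['confidence']) for d in r.trace(p,'bulb_center')])
    x,y=np.int_(u);sl=(slice(y-45,y+75),slice(x-60,x+60))
    print(x-60,y-45)
    cv2.imwrite(f'pics/{n}4.png',cv2.resize(p['pixels'][sl][:,:,::-1],None,fx=5,fy=5,interpolation=cv2.INTER_CUBIC))
pickle.dump(P,open('p4.pkl','wb'))
print(s['force'],s['grip_width'])
R=Rtool(-Zt,Xt); off=.021
plan(PB+(0.10-off)*Zt,R)
```

```text
side [300.71640509 165.88298078] [([274.7, 350.7, 298.0, 382.3], 0.85), ([291.3, 161.5, 298.9, 181.1], 0.55), ([233.3, 324.4, 256.7, 358.4], 0.55), ([267.1, 183.9, 281.2, 203.0], 0.51)]
240 120
top [278.89454266 185.81712674] [([373.8, 261.3, 389.1, 279.0], 0.7), ([397.7, 237.6, 412.7, 253.4], 0.47)]
218 140
[-0.33423014 -0.09297827 -0.21193808] 0.03463640578194675
t 10.75 n 1 dp [0.0014 0.0012 0.0004] rot deg [-0.02 -0.11  0.02]
0.01 -0.05 0.05 0 -0.02 0
```

View pics/side4.png

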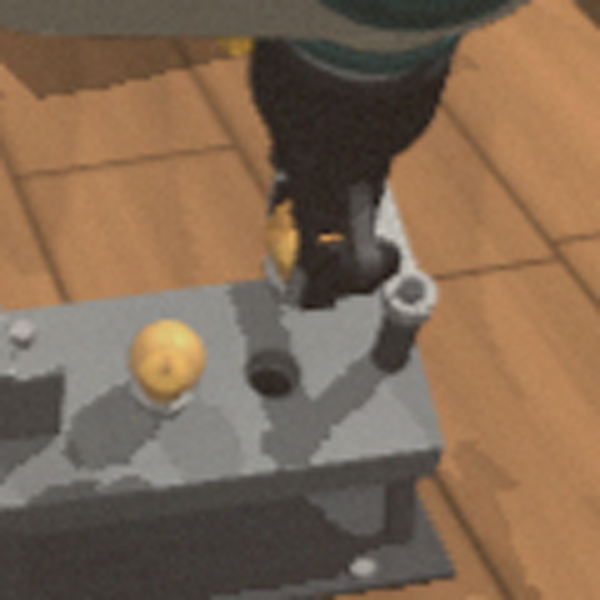

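View pics/top4.png

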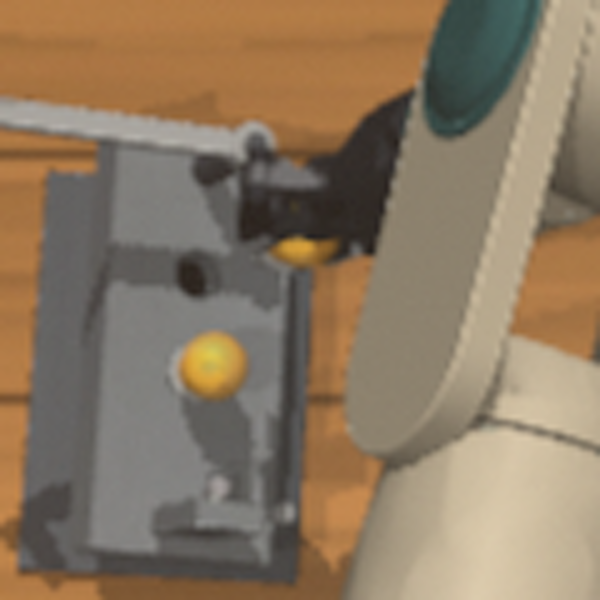

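{"name": "apply_moves", "arguments": {
  "targets": "0.5 -0.05 0.05 0 -0.02 0; 0.8 0 0 0 0 0; 0.8 0 0 0 0 0; 0.6 0 0 0 0 0; 0.3 0 0 0 0 0; 0 0 0 0 0 0; 0 0 0 0 0 0"
}}

```text
time_s: 11.62
ee_pos: [0.5922, 0.0474, 0.1194]
orientation: [-0.361, 0.378, 0.588, 0.617]
force: [-0.2, 0.1, -0.2]
grip_width: 0.0342
```

```bash
cat > look.py <<'E'
from h import *
from rig import r
import sys
tag=sys.argv[1]
for n in("side","top"):
    p=r.capture(n)
    s=r.state();R=Ro.from_quat(s['orientation']).as_matrix();pr=np.array(s['ee_pos'])-R[:,0]*.021
    u=proj(p,pr)[0];x,y=np.int_(u)
    print(n,'globe pred crop',(u-[x-50,y-45])*5,'pocket',(proj(p,POCK)[0]-[x-50,y-45])*5)
    cv2.imwrite(f'pics/{n}{tag}.png',cv2.resize(p['pixels'][y-45:y+55,x-50:x+50,::-1],None,fx=5,fy=5,interpolation=cv2.INTER_CUBIC))
print(s['force'],s['grip_width'])
plan(PB-.021*Zt,Rtool(-Zt,Xt))
E
python3 look.py 5
```

```text
side globe pred crop [250.00046906 228.27817963] pocket [235.68118838 284.8852033 ]
top globe pred crop [251.70615564 228.52110324] pocket [211.15478758 247.31791169]
[-0.30337624 -0.41380729 -1.09227421] 0.03461758505365828
t 11.72 n 2 dp [ 0.0002  0.0113 -0.0231] rot deg [ 0.03 -0.01  0.08]
0.51 0.01 -0.01 0 0 0.01; 0.52 0.01 -0.01 0.01 0 0.01
```

View pics/side5.png

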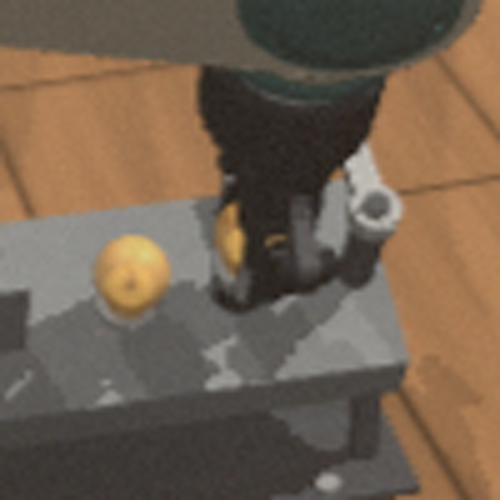

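View pics/top5.png

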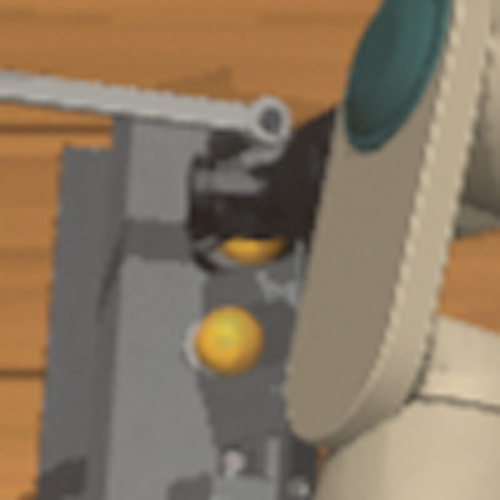

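{"name": "apply_moves", "arguments": {
  "targets": "0.3 0 0 0 0 0; 0.25 0 0 0 0 0; 0.15 0 0 0 0 0; 0.1 0 0 0 0 0; 0 0 0 0 0 0"
}}

```text
time_s: 12.35
ee_pos: [0.5923, 0.0568, 0.1009]
orientation: [-0.361, 0.378, 0.589, 0.617]
force: [-0.6, -0.0, -1.0]
grip_width: 0.0347
```

{"name": "apply_moves", "arguments": {
  "targets": "0.06 0 0 0 0 0; 0 0 0 0 0 0; 0.04 0 0 0 0 0; 0 0 0 0 0 0"
}}

```text
time_s: 12.85
ee_pos: [0.5927, 0.057, 0.1005]
orientation: [-0.362, 0.378, 0.588, 0.617]
force: [-5.9, -6.4, 10.7]
grip_width: 0.0347
```

```bash
python3 look.py 6
```

```text
side globe pred crop [254.39051911 226.34259767] pocket [245.68118838 259.8852033 ]
top globe pred crop [254.69686075 225.89379536] pocket [231.15478758 237.31791169]
[-5.59452638 -5.88791134 10.00947993] 0.03458669596197919
t 12.95 n 1 dp [-0.0004  0.0017 -0.0041] rot deg [ 0.05 -0.04  0.1 ]
0.18 0.02 -0.01 0.01 -0.01 0.02
```

View pics/side6.png

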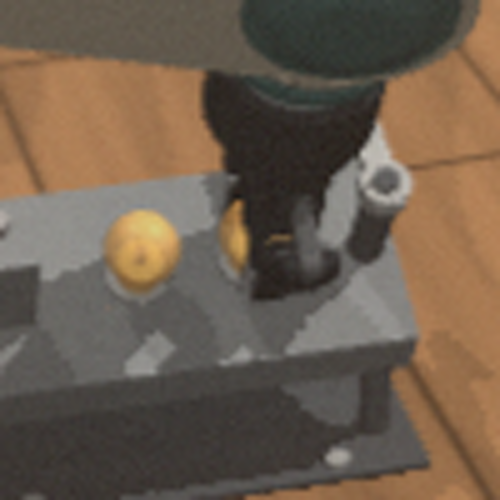

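View pics/top6.png

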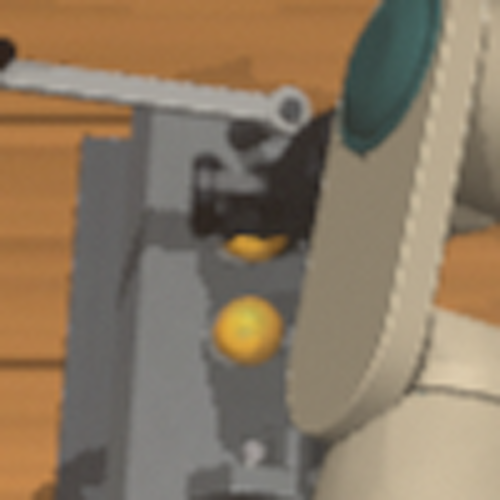

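{"name": "apply_moves", "arguments": {
  "targets": "-0.12 0 0 0 0 0; 0 0 0 0 0 0; 0 0 0 0 0 0"
}}

```text
time_s: 13.32
ee_pos: [0.5921, 0.0567, 0.1008]
orientation: [-0.361, 0.378, 0.589, 0.617]
force: [-0.2, 0.1, -0.0]
grip_width: 0.0345
```

Run:
```python
from h import *
from rig import r
s=r.state();R=Ro.from_quat(s['orientation']).as_matrix();pr=np.array(s['ee_pos'])-R[:,0]*.021
print(s['force'],s['ft_torque'],s['grip_width'])
import pickle;P={}
for n in("side","top"):
    p=P[n]=r.capture(n)
    c=p['pose'][:3,3];ax=p['pose'][:3,:3]
    base=proj(p,PB)[0].astype(int)-[50,50]
    im=cv2.resize(p['pixels'][base[1]:base[1]+100,base[0]:base[0]+100,::-1],None,fx=6,fy=6,interpolation=cv2.INTER_CUBIC)
    for X,col in((pr,(255,0,0)),(seated,(0,255,0)),(PB,(0,0,255))):
        f=p['intrinsics'][0,0]/((X-c)@ax[:,2])*.018*6
        u=(proj(p,X)[0]-base+.5)*6-.5
        cv2.circle(im,tuple(np.int_(u.round())),int(round(f)),col,1)
        print(n,u,f)
    # collar circles, base end circle for pred
    t=np.linspace(0,2*np.pi,60)
    b=-R[:,0]
    for h,rad in((-.023,.0155),(-.027,.0155)):
        for X,zz,col in((pr,b,(255,0,0)),(seated,Zt,(0,255,0))):
            e1=np.cross(zz,[1,0,0]);e1/=np.linalg.norm(e1);e2=np.cross(zz,e1)
            C=X+zz*h+rad*(np.cos(t)[:,None]*e1+np.sin(t)[:,None]*e2)
            cv2.polylines(im,[np.int_(((proj(p,C)-base+.5)*6-.5).round())],True,col,1)
    cv2.imwrite(f'pics/{n}7.png',im)
pickle.dump(P,open('p7.pkl','wb'))
plan(PB-.021*Zt,Rtool(-Zt,Xt))
```

```text
[-0.22187386  0.05556315 -0.02193036] [-0.25602734  0.04278439 -0.00934089] 0.034454718460826456
side [306.50193703 298.10539382] 46.15563869876608
side [170.29940329 322.98766333] 46.374357640166
side [305.58683493 304.8459322 ] 45.96915704944869
top [308.77210184 304.74979461] 41.027913428457765
top [297.73773145 427.25790097] 41.23217435383903
top [304.68777645 306.42116587] 40.85891997671289
t 13.43 n 1 dp [ 0.0003  0.002  -0.0045] rot deg [ 0.    0.01 -0.04]
0.2 -0.01 -0.01 0 0 -0.01
```

View pics/side7.png

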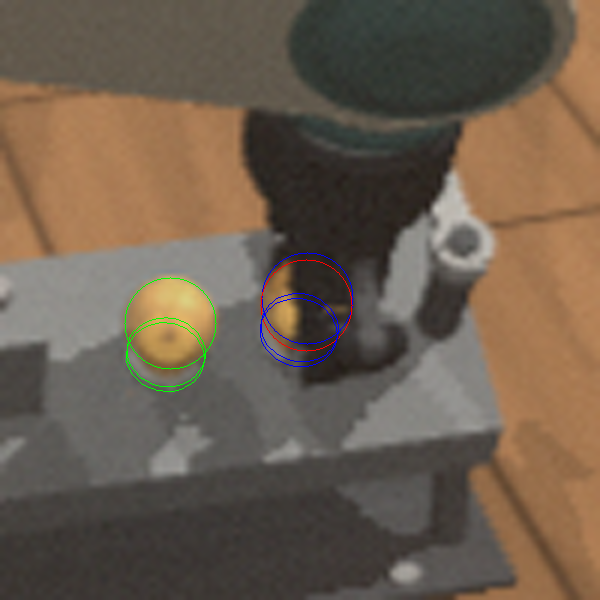

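View pics/top7.png

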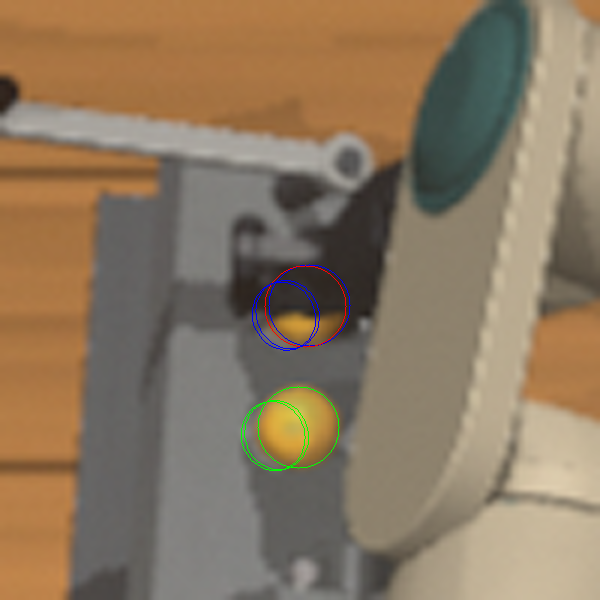

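Run:
```python
from h import *
import pickle
from scipy.optimize import least_squares
P=pickle.load(open('p7.pkl','rb'))
from rig import r
s=r.state();R=Ro.from_quat(s['orientation']).as_matrix();pr=np.array(s['ee_pos'])-R[:,0]*.021
def sat(p):
    a=p['pixels'].astype(float);g=(a[...,0]-a[...,2]) ; return cv2.GaussianBlur(g,(0,0),.6)
def edges(p,X,angs):
    G=sat(p);c=p['pose'][:3,3];ax=p['pose'][:3,:3]
    u=proj(p,X)[0];rad=p['intrinsics'][0,0]/((X-c)@ax[:,2])*.018
    out=[]
    for a in np.radians(angs):
        d=np.array([np.cos(a),np.sin(a)]);t=np.arange(rad-4,rad+4,.1)
        xy=(u+d*t[:,None]).astype(np.float32)
        v=cv2.remap(G.astype(np.float32),xy[:,:1],xy[:,1:],cv2.INTER_LINEAR).ravel()
        gr=np.gradient(v);i=gr.argmin();out.append((np.degrees(a).round(),round(t[i]-rad,1),round(v[:15].mean()),round(v[-10:].mean())))
    return out
for nm,X in(('seated',seated),('held',pr)):
    print(nm)
    for n,an in (('side',range(100,261,15)),('top',range(20,161,10))):
        print(n,edges(P[n],X,list(an)))
```

```text
seated
side [(np.float64(100.0), np.float64(0.5), 102, 8), (np.float64(115.0), np.float64(0.5), 103, 7), (np.float64(130.0), np.float64(-0.9), 105, 5), (np.float64(145.0), np.float64(-0.6), 106, 6), (np.float64(160.0), np.float64(0.2), 104, 5), (np.float64(175.0), np.float64(-0.5), 100, 4), (np.float64(190.0), np.float64(0.0), 97, 5), (np.float64(205.0), np.float64(-0.4), 99, 4), (np.float64(220.0), np.float64(-0.3), 106, 4), (np.float64(235.0), np.float64(0.1), 108, 4), (np.float64(250.0), np.float64(-0.1), 106, 4)]
top [(np.float64(20.0), np.float64(-0.1), 122, 26), (np.float64(30.0), np.float64(-0.4), 122, 23), (np.float64(40.0), np.float64(-0.3), 123, 15), (np.float64(50.0), np.float64(-0.7), 125, 6), (np.float64(60.0), np.float64(-0.6), 127, 4), (np.float64(70.0), np.float64(-0.3), 131, 5), (np.float64(80.0), np.float64(-0.3), 135, 5), (np.float64(90.0), np.float64(0.1), 139, 5), (np.float64(100.0), np.float64(-0.3), 142, 5), (np.float64(110.0), np.float64(-0.4), 143, 5), (np.float64(120.0), np.float64(-0.4), 145, 4), (np.float64(130.0), np.float64(-0.5), 147, 5), (np.float64(14
[... 633 characters left out ...]
, 14, 9)]
top [(np.float64(20.0), np.float64(0.4), 33, 9), (np.float64(30.0), np.float64(-0.3), 47, 6), (np.float64(40.0), np.float64(-0.6), 65, 4), (np.float64(50.0), np.float64(-0.6), 80, 3), (np.float64(60.0), np.float64(-0.8), 93, 4), (np.float64(70.0), np.float64(-0.7), 103, 3), (np.float64(80.0), np.float64(-1.0), 113, 4), (np.float64(90.0), np.float64(-1.0), 121, 4), (np.float64(100.0), np.float64(-0.4), 127, 5), (np.float64(110.0), np.float64(-0.7), 131, 4), (np.float64(120.0), np.float64(-0.3), 129, 4), (np.float64(130.0), np.float64(-0.4), 122, 5), (np.float64(140.0), np.float64(0.4), 104, 6), (np.float64(150.0), np.float64(0.7), 76, 6), (np.float64(160.0), np.float64(0.5), 46, 7)]
```

```bash
cat > fit.py <<'E'
from h import *
import pickle
from scipy.optimize import least_squares
def edge_pts(p,X,angs):
    a=p['pixels'].astype(float);G=cv2.GaussianBlur(a[...,0]-a[...,2],(0,0),.6).astype(np.float32)
    c=p['pose'][:3,3];ax=p['pose'][:3,:3]
    u=proj(p,X)[0];rad=p['intrinsics'][0,0]/((X-c)@ax[:,2])*.018;out=[]
    for q in np.radians(angs):
        d=np.array([np.cos(q),np.sin(q)]);t=np.arange(rad-3,rad+4,.1)
        xy=(u+d*t[:,None]).astype(np.float32)
        v=cv2.remap(G,xy[:,:1].copy(),xy[:,1:].copy(),cv2.INTER_LINEAR).ravel()
        if v[:10].mean()<60 : continue
        out.append(u+d*t[np.gradient(v).argmin()])
    return np.array(out)
def fit(P,X0,angs,bias=-.25):
    E={n:edge_pts(P[n],X0,angs[n]) for n in P}
    def f(X):
        o=[]
        for n,e in E.items():
            p=P[n];c=p['pose'][:3,3];z=p['pose'][:3,2]
            rad=p['intrinsics'][0,0]/((X-c)@z)*.018
            o.append(np.linalg.norm(e-proj(p,X)[0],axis=1)-rad-bias)
        return np.concatenate(o)
    s=least_squares(f,X0,loss='soft_l1',f_scale=.3);return s.x,np.sqrt(np.mean(s.fun**2)),{n:len(e) for n,e in E.items()}
E
python3 - <<'E'
from fit import *
P7=pickle.load(open('p7.pkl','rb'));P4=pickle.load(open('p4.pkl','rb'));P0=pickle.load(open('p0.pkl','rb'))
full={'side':range(0,360,15),'top':range(0,360,15)}
A={'side':range(115,245,8),'top':range(30,156,8)}
for nm,P in(('0',P0),('4',P4),('7',P7)): print('seated',nm,fit(P,seated,full))
for nm,P in(('0',P0),('4',P4),('7',P7)): print('seated partial',nm,fit(P,seated,A))
print('loose0',fit(P0,LOOSE,full),fit(P0,LOOSE,A))
for nm,P,t in(('4',P4,np.array([.5888+.0003,.0123,.1848])),('7',P7,np.array([.5921,.0567,.1008]))):
    pr=t+Zt*.021
    x,e,n=fit(P,pr,A);x,e,n=fit(P,x,A)
    print(nm,'pred',pr,'fit',x,e,n,'diff in tray xyz mm',(np.array([Xt,Y,Zt])@(x-pr)*1e3).round(1),'vs PB',(np.array([Xt,Y,Zt])@(x-PB)*1e3).round(1))
E
```

```text
seated 0 (array([0.53777242, 0.05168704, 0.11576572]), np.float64(0.38402733516756865), {'side': 24, 'top': 24})
seated 4 (array([0.53775359, 0.05147887, 0.11593046]), np.float64(0.36867770161748104), {'side': 24, 'top': 24})
seated 7 (array([0.53772712, 0.05147796, 0.11602806]), np.float64(0.3597973495515924), {'side': 24, 'top': 24})
seated partial 0 (array([0.53820353, 0.05129045, 0.11594348]), np.float64(0.2663040260069303), {'side': 17, 'top': 16})
seated partial 4 (array([0.53798446, 0.05145833, 0.11576292]), np.float64(0.3127656872765556), {'side': 17, 'top': 16})
seated partial 7 (array([0.53798481, 0.05132811, 0.11587474]), np.float64(0.3306577253084708), {'side': 17, 'top': 16})
loose0 (array([ 0.49226809, -0.25488673,  0.05968766]), np.float64(1.0220649800835384), {'side': 24, 'top': 24}) (array([ 0.49498912, -0.253919  ,  0.05962277]), np.float64(0.8880224067913525), {'side': 17, 'top': 16})
4 pred [0.58865667 0.00277651 0.20351114] fit [0.59106836 0.00571361 0.19866833] 1.039446126230404 {'side': 14, 'top': 15} diff in tray xyz mm [ 0.5 -2.3 -5.7] vs PB [-0.7 -1.2 94.2]
7 pred [0.59165667 0.04717651 0.11951114] fit [0.5925793  0.04861393 0.11643767] 0.43523430918532896 {'side': 14, 'top': 16} diff in tray xyz mm [-0.1 -0.9 -3.4] vs PB [ 0.2 -0.7  1.5]
```

{"name": "apply_moves", "arguments": {
  "targets": "0 0.03 0 0 0 0; 0.03 0 0 0 0 0; 0.03 0 0 0 0 0; 0 0 0 0 0 0"
}}

```text
time_s: 13.92
ee_pos: [0.5916, 0.0569, 0.1005]
orientation: [-0.361, 0.378, 0.589, 0.617]
force: [-3.3, -4.1, 5.4]
grip_width: 0.0345
```

Run:
```python
from h import *
from rig import r
s=r.state();print(s['force'],s['ft_torque'])
p=r.capture('side')
u=proj(p,(PB+seated)/2)[0].astype(int)
cv2.imwrite('pics/side8.png',cv2.resize(p['pixels'][u[1]-20:u[1]+22,u[0]-28:u[0]+28,::-1],None,fx=14,fy=14,interpolation=cv2.INTER_CUBIC))
```

```text
[-3.29108999 -4.05155934  5.38235561] [-0.26965877  0.4120324   0.19076253]
```

View pics/side8.png

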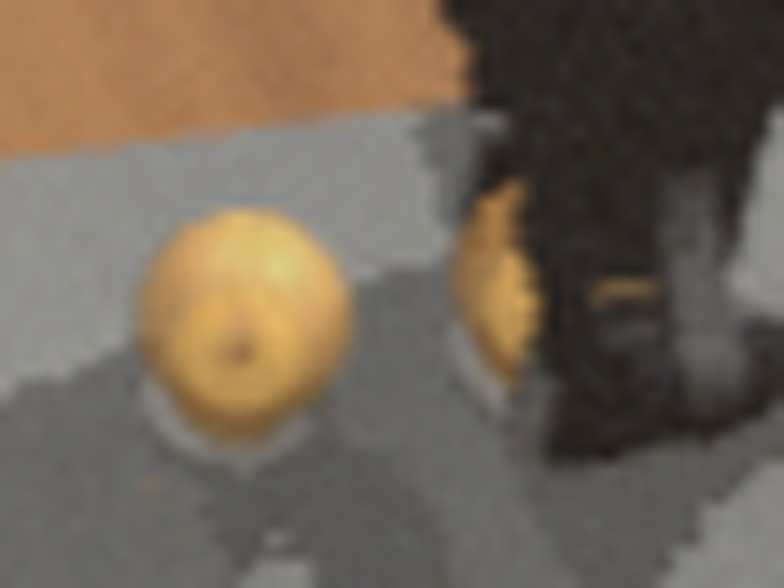

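{"name": "apply_moves", "arguments": {
  "targets": "0 0.04 0 0 0 0; 0 0 0 0 0 0"
}}

```text
time_s: 14.22
ee_pos: [0.5913, 0.057, 0.1005]
orientation: [-0.361, 0.377, 0.588, 0.617]
force: [3.0, -5.0, 5.1]
grip_width: 0.0345
```

{"name": "apply_moves", "arguments": {
  "targets": "-0.02 -0.02 0 0 0 0; 0 0 0 0 0 0"
}}

```text
time_s: 14.48
ee_pos: [0.5913, 0.057, 0.1005]
orientation: [-0.361, 0.378, 0.589, 0.617]
force: [2.9, -3.4, 3.6]
grip_width: 0.0346
```

{"name": "apply_moves", "arguments": {
  "targets": "0 0 0 0 0 0; 0 0 0 0 0 0; 0 0 0 0 0 0; 0 0 0 0 0 0",
  "fingers": 0
}}

```text
time_s: 14.98
ee_pos: [0.5908, 0.0572, 0.1002]
orientation: [-0.361, 0.378, 0.589, 0.617]
force: [-0.3, -0.1, -0.5]
grip_width: 0.0428
```

Run:
```python
from h import *
from rig import r
s=r.state();print(s['force'],s['grip_width'])
for n in('side','top'):
    p=r.capture(n)
    u=proj(p,(PB+seated)/2)[0].astype(int)
    cv2.imwrite(f'pics/{n}9.png',cv2.resize(p['pixels'][u[1]-25:u[1]+25,u[0]-28:u[0]+28,::-1],None,fx=11,fy=11,interpolation=cv2.INTER_CUBIC))
```

```text
[-0.29332463 -0.10003516 -0.53898682] 0.04276528538483385
```

View pics/side9.png

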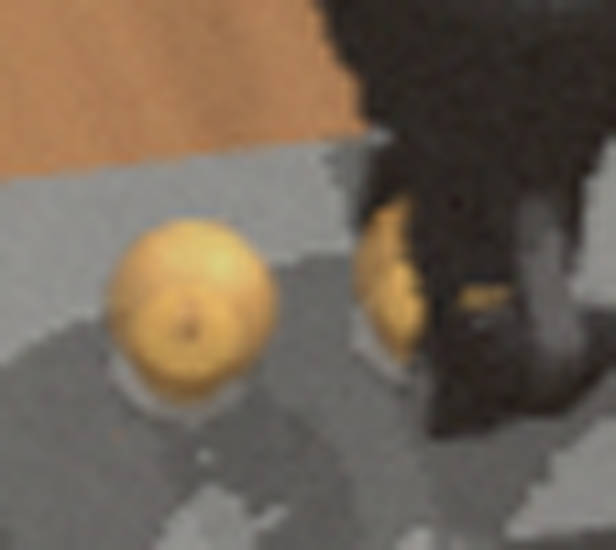

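View pics/top9.png

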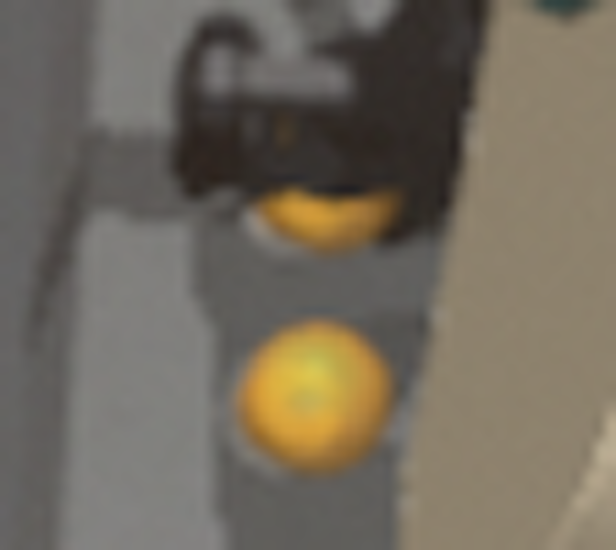

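{"name": "apply_moves", "arguments": {
  "targets": "0 0 0 0 0 0; 0 0 0 0 0 0; 0 0 0 0 0 0; 0 0 0 0 0 0; -0.3 0 0 0 0 0; -0.7 0 0 0 0 0; -1 0 0 0 0 0; -1 0 0 0 0 0",
  "fingers": 1
}}

```text
time_s: 16.08
ee_pos: [0.5896, 0.0221, 0.1693]
orientation: [-0.361, 0.378, 0.588, 0.617]
force: [-0.5, -0.1, 0.8]
grip_width: 0.0851
```

{"name": "apply_moves", "arguments": {
  "targets": "-1 0 0 0 0 0; -1 0 0 0 0 0; -1 0 -0.8 0 0 0; -1 0 -0.8 0 0 0; 0 0 0 0 0 0"
}}

```text
time_s: 16.7
ee_pos: [0.5861, -0.0603, 0.2405]
orientation: [-0.362, 0.378, 0.587, 0.618]
force: [0.5, 0.5, -0.7]
grip_width: 0.0857
```

Run:
```python
from fit import *
from rig import r
s=r.state();print(s['force'],s['grip_width'],s['qpos'])
P={}
for n in('side','top'):
    p=P[n]=r.capture(n)
    u=proj(p,(PB+seated)/2)[0].astype(int)
    cv2.imwrite(f'pics/{n}10.png',cv2.resize(p['pixels'][u[1]-35:u[1]+35,u[0]-35:u[0]+35,::-1],None,fx=8,fy=8,interpolation=cv2.INTER_CUBIC))
pickle.dump(P,open('p10.pkl','wb'))
full={'side':range(0,360,15),'top':range(0,360,15)}
for n,X in (('seated',seated),('new',PB)):
    x,e,k=fit(P,X,full);print(n,x,e,k)
    if n=='seated': a=x
print((np.array([Xt,Y,Zt])@(x-a)*1e3).round(1))
```

```text
[ 0.54266709  0.46879259 -0.67232213] 0.08570852541066196 [-0.37311919  0.29506699  1.17051887  0.45844228  1.80696614 -1.81609531]
seated [0.53771504 0.0513373  0.11597975] 0.35114110839269586 {'side': 24, 'top': 24}
new [0.59162151 0.04933083 0.11571555] 0.4901479185798897 {'side': 24, 'top': 24}
[  0.3 -53.9  -0.5]
```

View pics/side10.png

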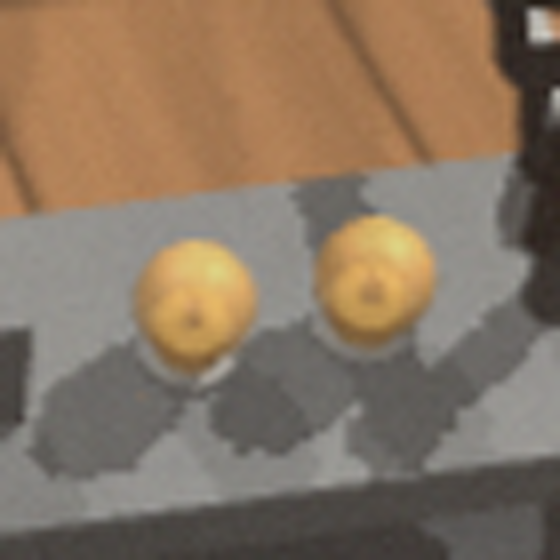

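View pics/top10.png

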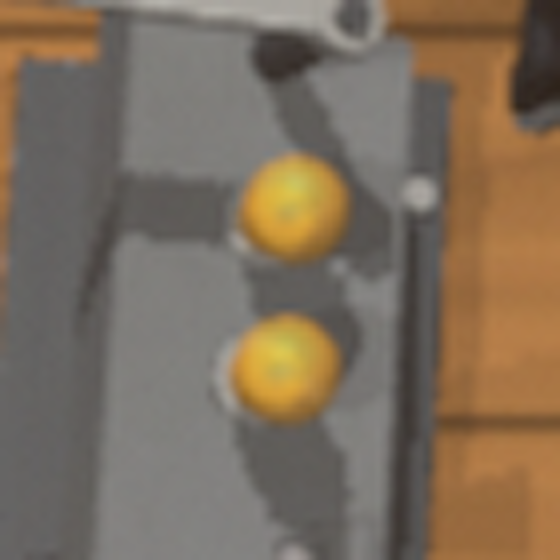

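Run:
```python
from h import *
B=np.array([Xt,Y,Zt])
for n,X in dict(hinge=[0.6491,0.0291,0.1465],kt=[0.6482,0.1587,0.25],kb=[0.6467,0.1766,0.2172]).items(): print(n,(B@(np.array(X)-POCK)*1e3).round(1))
import pickle
P=pickle.load(open('p10.pkl','rb'))
piv=POCK+B.T@np.array([-.001,-.058,.055])
for n in P:
    p=P[n];o=np.array([220,105]) if n=='side' else np.array([190,140])
    im=cv2.resize(p['pixels'][o[1]:o[1]+120,o[0]:o[0]+120,::-1],None,fx=5,fy=5,interpolation=cv2.INTER_CUBIC)
    t=np.linspace(0,2*np.pi,40)
    def circ(C,rad,col): 
        q=(proj(p,C+rad*(np.cos(t)[:,None]*Xt+np.sin(t)[:,None]*Y))-o+.5)*5-.5
        cv2.polylines(im,[np.int_(q.round())],True,col,1)
    for th_,col in((1.5,(0,0,255)),(1.45,(0,255,0)),(0,(255,0,0))):
        k=piv+.163*(np.cos(th_)*Y+np.sin(th_)*Xt)
        circ(k+Zt*.0385,.007,col);circ(k+Zt*.0045,.007,col)
    circ(piv+Zt*.0045,.011,(255,255,0))
    cv2.imwrite(f'pics/{n}11.png',im)
```

```text
hinge [ -1.2 -58.   62.9]
kt [161.1 -51.1  96.4]
kb [162.1 -48.8  59.1]
```

View pics/side11.png

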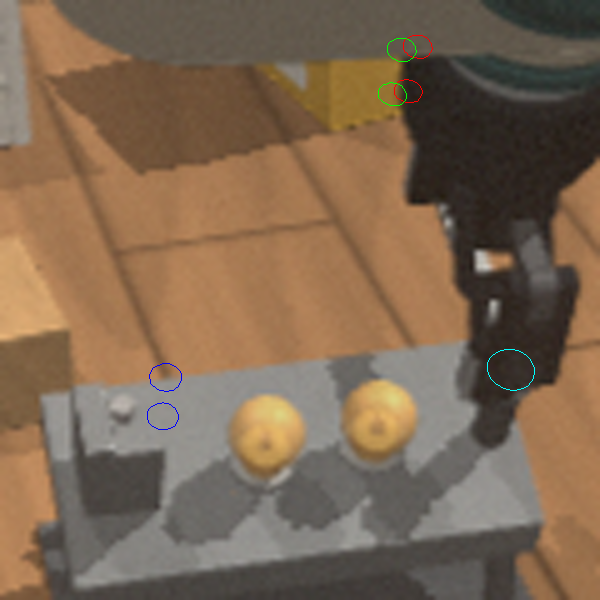

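View pics/top11.png

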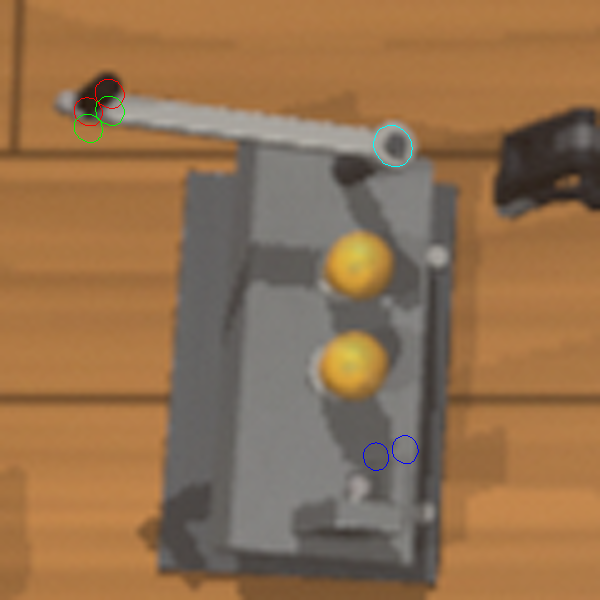

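```bash
cat >> h.py <<'E'
BT=np.array([Xt,Y,Zt])
PIV=POCK+BT.T@np.array([-.0012,-.058,.055])
def kpose(thk,out=.066,rel=0.):
    """TCP gripping knob, `out` from face; jaw tangential"""
    rad=np.cos(thk)*Y+np.sin(thk)*Xt; tan=np.sin(thk)*-1*Y+np.cos(thk)*Xt  # tan: +theta direction
    return PIV+.163*rad+Zt*(out-.055), Rtool(-Zt,tan)
E
python3 - <<'E'
from h import *
from rig import r
s=r.state();print('face dist',(BT@(s['ee_pos']-POCK)).round(3))
p,R=kpose(1.525,.13);print(p)
plan(p,R,n=19)
E
```

```text
face dist [-0.04   0.001  0.186]
[0.64693542 0.14395182 0.28020892]
t 16.8 n 19 dp [0.0613 0.2021 0.0415] rot deg [8.737e+01 4.000e-02 4.000e-02]
0.12 -0.11 0.42 0.92 0 0; 0.12 -0.07 0.43 0.92 0 0; 0.11 -0.04 0.44 0.92 0 0; 0.12 -0.01 0.44 0.92 0 0; 0.12 0.03 0.43 0.92 0 0; 0.12 0.07 0.44 0.92 0 0; 0.12 0.1 0.42 0.92 0 0; 0.11 0.13 0.42 0.92 0 0
0.12 0.17 0.4 0.92 0 0; 0.12 0.2 0.39 0.92 0.01 0; 0.12 0.23 0.38 0.92 0 0; 0.11 0.25 0.35 0.92 0 0; 0.12 0.29 0.33 0.92 0 0; 0.12 0.31 0.31 0.92 0 0.01; 0.12 0.34 0.28 0.92 0 0; 0.12 0.35 0.25 0.92 0 0
0.11 0.38 0.23 0.92 0 0; 0.12 0.39 0.19 0.92 0 0; 0.12 0.41 0.16 0.91 0 0
```

{"name": "apply_moves", "arguments": {
  "targets": "0.1 -0.1 0.4 0.9 0 0; 0.1 -0.1 0.4 0.9 0 0; 0.1 -0.05 0.45 0.9 0 0; 0.1 0 0.45 0.9 0 0; 0.1 0 0.45 0.9 0 0; 0.1 0.05 0.45 0.9 0 0; 0.1 0.1 0.4 0.9 0 0; 0.1 0.15 0.4 0.9 0 0"
}}

```text
time_s: 17.8
ee_pos: [0.6116, 0.026, 0.2581]
orientation: [-0.152, 0.542, 0.443, 0.698]
force: [0.6, -0.9, 0.0]
grip_width: 0.0854
```

{"name": "apply_moves", "arguments": {
  "targets": "0.1 0.15 0.4 0.9 0 0; 0.1 0.2 0.4 0.9 0 0; 0.1 0.25 0.4 0.9 0 0; 0.1 0.25 0.35 0.9 0 0; 0.1 0.3 0.35 0.9 0 0; 0.1 0.3 0.3 0.9 0 0; 0.1 0.35 0.3 0.9 0 0; 0.1 0.35 0.25 0.9 0 0"
}}

```text
time_s: 18.8
ee_pos: [0.6365, 0.111, 0.2795]
orientation: [0.071, 0.652, 0.254, 0.71]
force: [-0.3, -1.1, 0.4]
grip_width: 0.0855
```

Run:
```python
from h import *
from rig import r
p,R=kpose(1.525,.13)
print(r.state()['qpos']);plan(p,R)
```

```text
[-0.08422448  0.35507505  1.02060591  0.48067396  1.76296709 -0.25647984]
t 18.8 n 4 dp [0.0104 0.033  0.0007] rot deg [15.29 -0.08 -0.03]
0.15 0.26 0.18 0.76 0 0; 0.14 0.27 0.16 0.77 -0.01 0; 0.15 0.28 0.14 0.76 0 0; 0.14 0.29 0.12 0.77 -0.01 -0.01
```

{"name": "apply_moves", "arguments": {
  "targets": "0.15 0.25 0.2 0.75 0 0; 0.15 0.25 0.15 0.75 0 0; 0.15 0.3 0.15 0.75 0 0; 0.15 0.3 0.1 0.8 0 0; 0 0 0 0 0 0"
}}

```text
time_s: 19.42
ee_pos: [0.6468, 0.1442, 0.2797]
orientation: [0.164, 0.68, 0.166, 0.695]
force: [0.6, -0.3, -0.1]
grip_width: 0.0854
```

Run:
```python
from h import *
from rig import r
p,R=kpose(1.525,.067)
print(r.state()['qpos']);plan(p,R)
for n in('side','top'):
    c=r.capture(n);u=proj(c,p)[0].astype(int)
    cv2.imwrite(f'pics/{n}12.png',cv2.resize(c['pixels'][max(0,u[1]-60):u[1]+60,u[0]-60:u[0]+60,::-1],None,fx=5,fy=5,interpolation=cv2.INTER_CUBIC))
```

```text
[-0.03105936  0.38646461  0.98080218  0.4794174   1.74656222  0.05693354]
t 19.43 n 3 dp [ 0.0015  0.0283 -0.0557] rot deg [ 0.25 -0.1  -0.02]
0.83 0 0 0.02 -0.01 0; 0.84 0 0.01 0.01 0 0; 0.83 0 0 0.02 -0.01 0
```

View pics/side12.png

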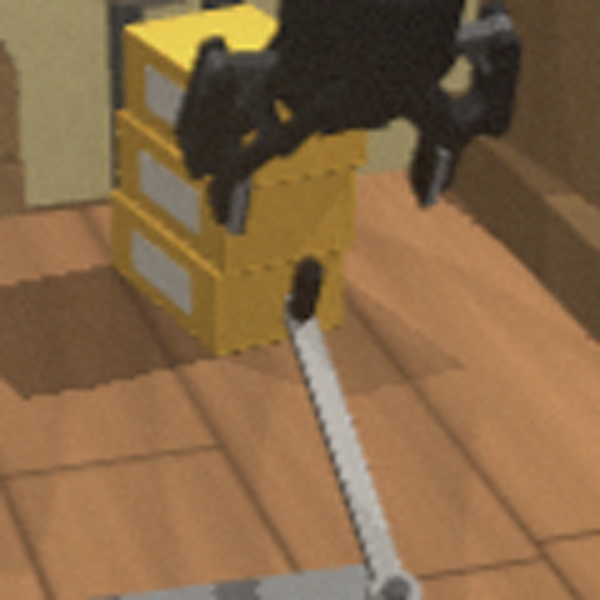

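View pics/top12.png

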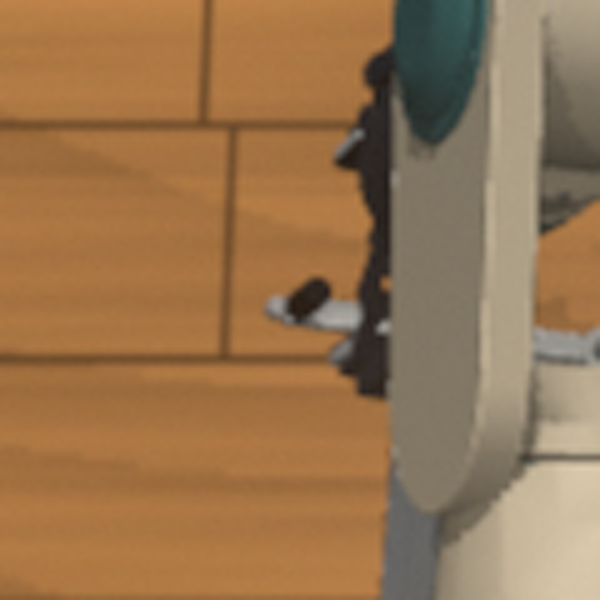

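{"name": "apply_moves", "arguments": {
  "targets": "0.6 0 0 0 0 0; 0.8 0 0 0 0 0; 0.6 0 0 0 0 0; 0.4 0 0 0 0 0; 0.1 0 0 0 0 0; 0 0 0 0 0 0"
}}

```text
time_s: 20.27
ee_pos: [0.6487, 0.1711, 0.2247]
orientation: [0.164, 0.68, 0.166, 0.696]
force: [-0.6, 0.3, 0.5]
grip_width: 0.0855
```

Run:
```python
from h import *
from rig import r
p,R=kpose(1.525,.067)
plan(p,R);print(r.state()['force'])
for n in('side',):
    c=r.capture(n);u=proj(c,p)[0].astype(int)
    cv2.imwrite(f'pics/{n}13.png',cv2.resize(c['pixels'][max(0,u[1]-50):u[1]+40,u[0]-50:u[0]+50,::-1],None,fx=6,fy=6,interpolation=cv2.INTER_CUBIC))
```

```text
t 20.27 n 1 dp [-0.0005  0.0014 -0.0006] rot deg [ 0.15  0.02 -0.01]
0.05 0.04 -0.02 0.03 0 0
[-0.58064041  0.34873187  0.48755354]
```

View pics/side13.png

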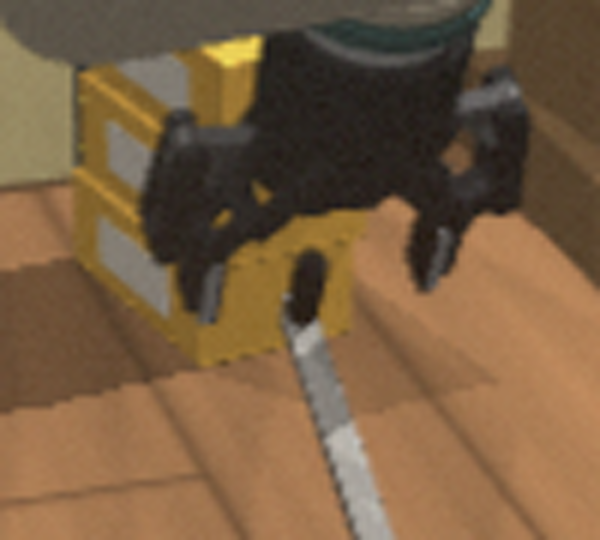

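{"name": "apply_moves", "arguments": {
  "targets": "0 0.04 0 0 0 0; 0 0 0 0 0 0; 0 0 0 0 0 0; 0 0 0 0 0 0; 0 0 0 0 0 0; 0 0 0 0 0 0; 0 0 0 0 0 0; 0 0 0 0 0 0",
  "fingers": -1,
  "force": 40
}}

```text
time_s: 21.32
ee_pos: [0.6486, 0.172, 0.2249]
orientation: [0.164, 0.68, 0.165, 0.695]
force: [-0.6, -1.1, 0.9]
grip_width: 0.0126
```

Run:
```python
from h import *
from rig import r
s=r.state();print(s['force'],s['grip_width'])
d=BT@(s['ee_pos']-PIV)*1e3;print(d.round(1),np.degrees(np.arctan2(d[0],d[1])),np.hypot(d[0],d[1]))
t0=np.arctan2(d[0],d[1])
# arc rows
C=np.eye(4);C[:3,:3]=Ro.from_quat(s['orientation']).as_matrix();C[:3,3]=s['ee_pos']
for dth in (4.5,5):
    c=np.radians(dth)
    # exact twist in tool frame: rotation about hinge axis
    p=np.array(s['ee_pos']);Rz=Ro.from_rotvec(Zt*c).as_matrix()
    p2=PIV+Rz@(p-PIV);R2=Rz@C[:3,:3]
    print(dth,(C[:3,:3].T@(p2-p)/.025).round(3),(np.degrees(Ro.from_matrix(C[:3,:3].T@R2).as_rotvec())/5).round(3))
```

```text
[-0.59026264 -1.0702999   0.87489334] 0.012625749400156693
[162.8   7.1  13. ] 87.51303582355105 162.94143618706352
4.5 [-0.    -0.018 -0.511] [-0.9  0.   0. ]
5 [-0.    -0.022 -0.568] [-1.  0.  0.]
```

{"name": "apply_moves", "arguments": {
  "targets": "0 -0.02 -0.51 -0.9 0 0; 0 -0.02 -0.51 -0.9 0 0; 0 -0.02 -0.51 -0.9 0 0; 0 -0.02 -0.51 -0.9 0 0; 0 -0.02 -0.51 -0.9 0 0; 0 -0.02 -0.51 -0.9 0 0"
}}

```text
time_s: 22.08
ee_pos: [0.5745, 0.157, 0.2154]
orientation: [-0.003, 0.622, 0.321, 0.714]
force: [0.6, 0.7, 2.2]
grip_width: 0.0129
```

```bash
cat > arc.py <<'E'
from h import *
from rig import r
s=r.state();d=BT@(s['ee_pos']-PIV)*1e3
print(s['time_s'],'F tray',(BT@s['force']).round(1),'w',s['grip_width'],'loc',d.round(1),'ang',np.degrees(np.arctan2(d[0],d[1])).round(2),'rad',np.hypot(d[0],d[1]).round(1))
R=Ro.from_quat(s['orientation']).as_matrix();j=BT@R[:,2];print('jaw ang',np.degrees(np.arctan2(-j[1],j[0])).round(2),'axis',(BT@R[:,0]).round(3),s['qpos'].round(2))
E
python3 arc.py
```

```text
22.075 F tray [ 1.6 -0.5  1.6] w 0.012875747978694122 loc [142.   80.5  12.9] ang 60.47 rad 163.2
jaw ang 60.04 axis [ 0.001  0.    -1.   ] [-0.01  0.19  1.34  0.47  1.59 -0.48]
```

Tracking well (forces < 2 N, radius 163 mm). Continue.

{"name": "apply_moves", "arguments": {
  "targets": "0 -0.02 -0.51 -0.9 0 0; 0 -0.02 -0.51 -0.9 0 0; 0 -0.02 -0.51 -0.9 0 0; 0 -0.02 -0.51 -0.9 0 0; 0 -0.02 -0.51 -0.9 0 0; 0 -0.02 -0.51 -0.9 0 0; 0 -0.02 -0.51 -0.9 0 0; 0 0 0 0 0 0"
}}

```text
time_s: 23.08
ee_pos: [0.5094, 0.1037, 0.1866]
orientation: [-0.196, 0.512, 0.478, 0.686]
force: [-5.9, 2.7, 1.7]
grip_width: 0.0127
```

```bash
python3 arc.py
```

```text
23.075 F tray [3.  6.  0.4] w 0.012734159373595325 loc [ 78.8 143.   12.8] ang 28.87 rad 163.3
jaw ang 28.69 axis [ 0.001  0.003 -1.   ] [-0.12  0.03  1.57  0.47  1.58 -1.15]
```

{"name": "apply_moves", "arguments": {
  "targets": "0 0.01 -0.51 -0.9 0 0; 0 0 -0.51 -0.9 0 0; 0 -0.02 -0.51 -0.9 0 0; 0 -0.02 -0.51 -0.9 0 0; 0 -0.02 -0.51 -0.9 0 0; 0 0 0 0 0 0"
}}

```text
time_s: 23.82
ee_pos: [0.4878, 0.0507, 0.1592]
orientation: [-0.326, 0.41, 0.567, 0.636]
force: [0.2, 0.7, -0.8]
grip_width: 0.0123
```

```bash
python3 arc.py
python3 - <<'E'
from h import *
from rig import r
c=r.capture('side');u=proj(c,PIV+.1*Y)[0].astype(int)
cv2.imwrite('pics/side14.png',cv2.resize(c['pixels'][u[1]-60:u[1]+60,u[0]-60:u[0]+80,::-1],None,fx=5,fy=5,interpolation=cv2.INTER_CUBIC))
E
```

```text
23.825 F tray [ 0.3 -0.1 -1. ] w 0.012261033865810294 loc [ 18.3 162.1  12.8] ang 6.44 rad 163.1
jaw ang 6.34 axis [ 0.  0. -1.] [-0.23  0.01  1.66  0.46  1.57 -1.67]
```

View pics/side14.png

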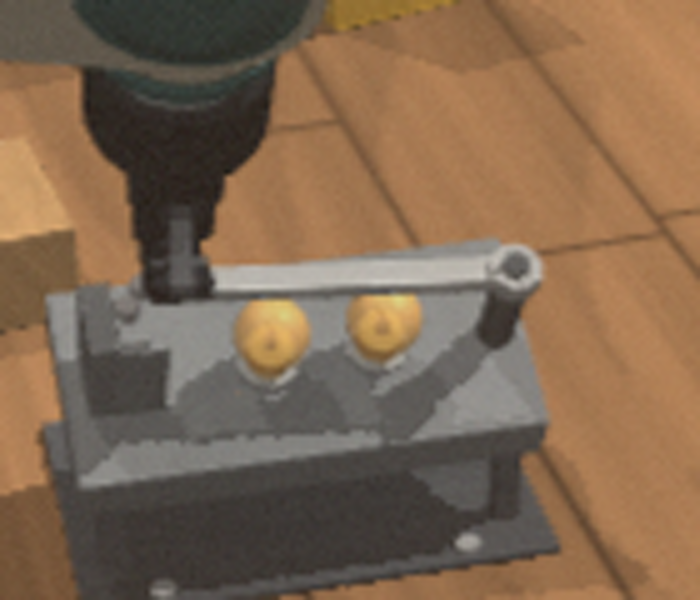

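{"name": "apply_moves", "arguments": {
  "targets": "0 0 -0.25 -0.45 0 0; 0 0 -0.25 -0.45 0 0; 0 0 0 0 0 0"
}}

```text
time_s: 24.25
ee_pos: [0.4865, 0.0401, 0.1537]
orientation: [-0.351, 0.387, 0.582, 0.622]
force: [2.2, 1.0, -4.9]
grip_width: 0.0129
```

```bash
python3 arc.py
```

```text
24.25 F tray [-1.2 -2.2 -4.9] w 0.01293024612619262 loc [  6.3 162.9  12.8] ang 2.22 rad 163.0
jaw ang 1.83 axis [-0. -0. -1.] [-0.25  0.01  1.66  0.46  1.57 -1.77]
```

{"name": "apply_moves", "arguments": {
  "targets": "0 0 -0.15 -0.25 0 0; 0 0 -0.12 -0.1 0 0; 0 0 0 0 0 0; 0 0 0 0 0 0"
}}

```text
time_s: 24.75
ee_pos: [0.4862, 0.0355, 0.1514]
orientation: [-0.36, 0.376, 0.59, 0.617]
force: [2.8, 8.1, 1.3]
grip_width: 0.0128
```

```bash
python3 arc.py
```

```text
24.75 F tray [ 7.9 -2.4 -2.5] w 0.012809296612585496 loc [  1.2 163.   12.8] ang 0.42 rad 163.0
jaw ang -0.09 axis [ 0.003 -0.    -1.   ] [-0.27  0.02  1.66  0.46  1.57 -1.82]
```

{"name": "apply_moves", "arguments": {
  "targets": "0 0 -0.06 0 0 0; 0 0 0 0 0 0; 0 0 0 0 0 0"
}}

```text
time_s: 25.12
ee_pos: [0.4862, 0.0353, 0.1514]
orientation: [-0.36, 0.375, 0.59, 0.617]
force: [1.7, 14.0, 2.3]
grip_width: 0.0126
```

```bash
python3 arc.py
```

```text
25.125 F tray [13.5 -1.1 -4.4] w 0.012640848029928202 loc [  1.  163.   12.9] ang 0.34 rad 163.0
jaw ang -0.16 axis [ 0.006 -0.    -1.   ] [-0.27  0.02  1.66  0.46  1.58 -1.82]
```

{"name": "apply_moves", "arguments": {
  "targets": "0 0 0.08 0 0 0; 0 0 0 0 0 0"
}}

```text
time_s: 25.38
ee_pos: [0.4862, 0.0356, 0.1515]
orientation: [-0.361, 0.377, 0.589, 0.617]
force: [2.3, 6.6, -0.8]
grip_width: 0.0128
```

{"name": "apply_moves", "arguments": {
  "targets": "0 0 0 0 0 0; 0 0 0 0 0 0; 0 0 0 0 0 0; 0 0 0 0 0 0; 0 0 0 0 0 0",
  "fingers": 0.3
}}

```text
time_s: 26.0
ee_pos: [0.4859, 0.0344, 0.151]
orientation: [-0.361, 0.378, 0.589, 0.617]
force: [-0.0, -0.1, -0.0]
grip_width: 0.0553
```

{"name": "apply_moves", "arguments": {
  "targets": "-0.3 0 0 0 0 0; -0.8 0 0 0 0 0; -1 0 0 0 0 0; -1 0 0 0 0 0; -1 0 -0.5 0 0 0; -1 0 -0.8 0 0 0; -0.5 0 -0.8 0 0 0; 0 0 0 0 0 0"
}}

```text
time_s: 27.0
ee_pos: [0.4809, -0.0771, 0.2523]
orientation: [-0.361, 0.378, 0.588, 0.617]
force: [-0.1, 0.2, 0.0]
grip_width: 0.0555
```

Run:
```python
from fit import *
from rig import r
print(r.state()['time_s'],r.state()['force'])
P={}
for n in('side','top'):
    p=P[n]=r.capture(n)
    u=proj(p,(PIV+.08*Y))[0].astype(int);o=u-[70,60]
    im=cv2.resize(p['pixels'][o[1]:o[1]+120,o[0]:o[0]+140,::-1],None,fx=5,fy=5,interpolation=cv2.INTER_CUBIC)
    cv2.imwrite(f'pics/{n}15.png',im)
    t=np.linspace(0,2*np.pi,40)
    for th_,col in((0,(255,0,0)),(.06,(0,0,255))):
        k=PIV+.163*(np.cos(th_)*Y+np.sin(th_)*Xt)
        for h in(.0385,.0045):
            q=(proj(p,k+Zt*h+.007*(np.cos(t)[:,None]*Xt+np.sin(t)[:,None]*Y))-o+.5)*5-.5
            cv2.polylines(im,[np.int_(q.round())],True,col,1)
    cv2.imwrite(f'pics/{n}16.png',im)
    cv2.imwrite(f'pics/{n}17.png',p['pixels'][:,:,::-1])
```

```text
27.0 [-0.11391978  0.20341045  0.02864607]
```

View pics/side16.png

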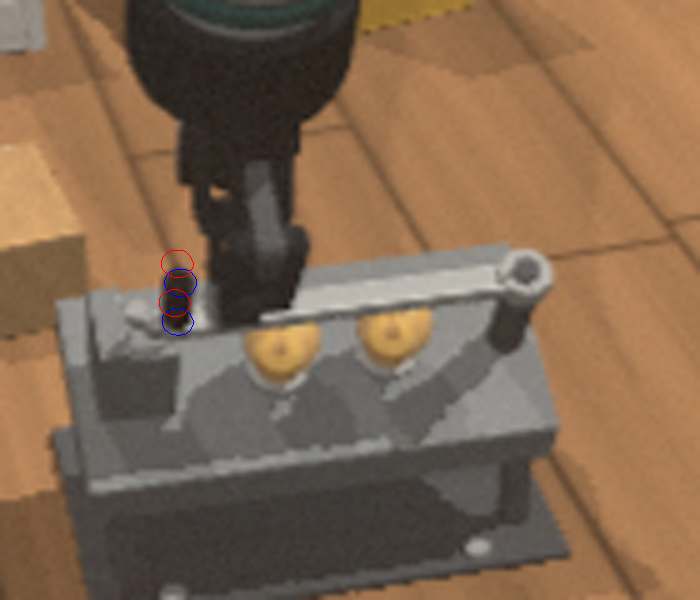

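View pics/top16.png

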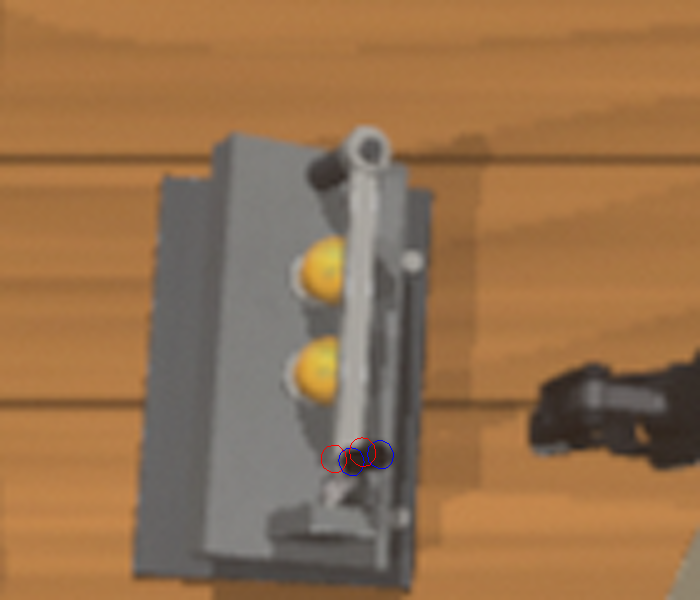

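View pics/side17.png

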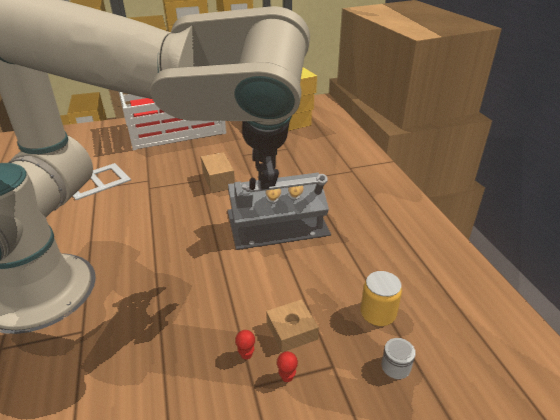

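```bash
python3 -c "
from rig import r
print(r.close_job())"
```

```text
the job is handed in; nothing more can be done
None
```

The loose bulb is seated in the empty pocket and the keeper bar is shut against its stop. I handed the job in at about 27 s of the 54 s allowed.

**Bulb:** I gripped it at 20 N, lowered it square to the tray and let go of it. Once it was released, the images put its globe 53.9 mm along from the other bulb's globe and within 0.5 mm of it up the slope and in height, so it looks fully home. Pressing force peaked at about 12 N against the 20 N limit.

**Keeper bar:** I swung the bar by its knob through the spring catch. It stopped at about 0.006 rad by my estimate, and pushing harder (13.5 N) moved it almost no further, so it was on its stop. After I let go, both cameras showed the knob still in the shut position and both bulbs in place under the bar. I saw none of the other items move, and the gripper was clear of everything.

**Checks that disagreed:**
- **Seating force:** the force rose about 4 mm earlier than planned while I was seating the bulb. I backed off, and the images showed it sitting 3 to 4 mm lower in the grip than I had assumed, so it was in fact almost home.
- **Grip reading:** the gripper opening read about 1.5 mm small on both the bulb and the knob.

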